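Fish a stuck tissue cassette out of a cassette dispenser with a hook pick

TASK

A tissue cassette has stuck in the feed slot of the grey cassette dispenser, behind its raised retaining tongue and with its rear end under the weighted stack. Take the telescopic hook pick from the mat (its length is however it was last left, so feel where the hook is), let the hook down through the slot into the open cassette, draw the cassette by its front wall over the tongue until it lies flat on the landing shelf and the stack has dropped, and lay the pick back flat on the mat the way it lay. Plastic and track are easily damaged: keep the pick's force on cassette and dispenser below 12 newtons throughout, do not touch the cassette with the hand, and leave the other things on the bench where they are.

Things in the scene. Friction and masses are not known exactly. Their poses are not given: they have to be found in the camera images.
- dispenser: Cassette dispenser, fixed: grey block 161 x 60 mm, top 36 mm above the bench (landing shelf in front, slot floor behind, both level); on it an aluminium feed track and a clear upright chute (top 156 mm above the bench). Origin at bench level under the middle line, near the mouth; +x runs level into the slot, away from the robot; z up. Along x: shelf -58 to 0 mm, track 0 to 50, chute 50 to 100.
- slot (a point): Middle of the slot's closed inner end, at floor level: x = 44, y = 0, z = 36 mm of the dispenser. The track is a channel 31 mm wide between cheeks; ledges on them, 13.5 to 17 mm above the floor (cheek tops 18 mm), leave a slot 10 mm wide along the middle line, open above and at the mouth and closed at x = 44 mm by a bridge as high as the ledges. The hook goes in through this slot.
- edge (a point): On the slot floor below the free edge of the steel retaining tongue: x = 6, y = 0, z = 36 mm of the dispenser. The tongue is an 18 mm long flap in the floor, hinged at x = 24 mm and sloping up towards the mouth; a thumbscrew holds its free edge anywhere from 2 to 5 mm above the floor, which is not measured. The cassette climbs it, tips over the edge and drops to the shelf. Friction about 0.6.
- cassette: The stuck cassette: pink open-topped plastic tray, 40 long (x) x 28 wide x 6.2 mm high, 12 g; floor 3 mm, front wall 2.5 mm, other walls 2 mm thick, so its well is 3.2 mm deep. Origin at the centre of its underside; x along the slot; the front wall is its -x end (x = -20 to -17.5 mm). It starts flat on the slot floor, centre 48 to 52 mm behind the dispenser's origin.
- stack (a joint): Height of the waiting stack of cassettes with a steel weight (together about 280 g) that slides in the chute: 0 when it rests on the stuck cassette, about -0.006 m when it has dropped to the slot floor, which happens when the cassette's rear end has left the chute.
- pick: Telescopic hook pick, 62 g: black handle with orange bands, 90 x 16 x 22 mm high (x = -65 to 25 mm), then a steel shaft (5.6 then 3.6 mm thick, axis 14 mm above the handle's underside) ending in a leg turned straight down: 3.6 mm thick, round end 1.5 mm above underside level. Origin on the underside at the best grip; +x to the hook. Leg 125 to 175 mm from it, unmeasured; it stays put to 40 N.
- mat: Dark teal silicone mat, 260 (x) x 105 (y) x 2 mm, fixed to the bench; origin at the centre of its underside. The pick starts on it with its origin at about x = -52 mm, y = 0 and its hook end towards +x; put it back so.
- marker_black: Black marker pen lying on the bench, 137 mm long; bystander.
- marker_blue: Blue marker pen lying on the bench, 137 mm long; bystander.
- timer: White bench timer, 60 x 64 x 19 mm; bystander.
- bottle_a: Screw-cap bottle, 66 mm wide and 106 mm high; bystander.
There are look-alikes about, which are no part of the job. There is more than one size of the pick; the one meant has the size given above.

How it is judged:
By the outcome, as a careful person would: the job done as asked, in the order asked, and still so for the second after the job is handed in, with the robot touching nothing.
It also fails if it takes over 67 s, if anything falls off the work surface, if the arm or the gripper's body presses on something with over 40 N, if the wrist force passes 120 N, or if a joint passes its speed limit or range.

ROBOT

A 6-joint arm with a two-finger parallel gripper is mounted at the origin on a cart in front of the work surface, level with it; the furniture and walls round the work are solid. World frame = base frame: x ahead of the robot, y to its left, z up, the work surface at z = 0. Lengths are in mm, angles in rad, forces in N, time in s.
With the tool pointing down it reaches from about 275 to 725 mm from the base axis. Payload 15.9 kg.
Tool frame: the origin (TCP) lies at the very end of the fingers, on their centre line; the grasp point (between the pads) lies 19 mm behind it; z points along the fingers, x is the direction in which the jaws open and shut, and the axes are right-handed (so a half turn about z gives the same grasp; the last joint's range is limited). The gripper opens to 85 mm and grips with 20 to 120 N. Pads are 22 mm wide; open, the fingers measure 114 mm over their backs; the gripper's body (76 mm by 85 mm) begins 54 mm behind the grasp point. The pads swing forward as they close: fully open they stand 13 mm farther back than shut.
Start: joints at [-1.221, 0.213, -0.034, 1.323, 0, 1.571], TCP at [171.348, -469.708, 231.306] pointing down, gripper open.
Joint ranges: [-2.98, 2.98], [-0.74, 1.72], [-1.14, 1.35], [-2.1, 2.04], [-1.57, 1.44], [-3.14, 3.14]. Speed limits (rad/s): [1.89, 1.89, 2.39, 2.57, 3.14, 3.14].

INTERFACE

Orientations are given as a unit quaternion [x, y, z, w].
In Python, from cell import * gives the robot as it stands.
- The arm moves only by the tool servo_tool, never from a script. Its argument "commands" is a list of rows, each a list of 3 entries, a list of its own where there are three numbers: the finger opening in m, from 0 to 0.0854, then the shift along the world's x, y, z in m, then the turn, a rotation vector about the world's x, y, z in degrees. A call has 1 to 12 rows; each row is the pose to reach, as a shift and turn from the pose measured when the call began; what a row does not reach only later rows make up. A row lasts 1/8 s, in which the tool goes at most 62.5 mm and 10.7 degrees, less where a joint would pass 70% of its speed; a pose out of reach is approached as far as the arm can. A call with a gripper value outside its range is refused whole. The fingers move at their own pace and stop on an object; "squeeze" is the grip in N (left out, the last holds). Time passes only in rows, so rows that repeat a pose let the fingers close. It gives the time, the measured TCP pose, the force and the opening at its end, in the units of the state.
- get_obs(): the state, without advancing time (a new reading comes with each control period).
- read_camera(name): name is "side" or "top" or "wrist"; returns a dict with "frame" (480x640x3 uint8, blue, green, red), "fx", "fy", "cx", "cy" (pixels), "eye" and "attitude" of the camera in the world; the wrist camera has in their place "tool_from_camera" (4x4, takes a point from camera to tool coordinates, whose origin is the TCP and whose axes are the tool frame's). Camera axes: x right, y up, looking along -z (the intrinsics and any distortion apply to the point x, -y, -z); pixel columns grow to the right and rows downward; lengths in mm; the calibration is good to about 2 mm. A picture is of the moment at which its call begins: read the wrist's pose just before it. There is no depth.
- hand_in(): hands the job in, once; it reports no verdict.
The state is a dict: "t": time; "joint_pos": joint angles; "qd": joint speeds; "joint_efforts": joint torques, N m; "tool_pos": TCP position; "tcp_rot": TCP orientation; "wrist_force": force on the tool from outside, world axes, zero at the start; "ft_torque": the same for the moment, N m; "width": opening from 0.0 (shut) to 1.0 (fully open).
Only numpy, scipy, OpenCV 4.12 (cv2) and the standard library are available. Lean on these libraries where they do the work, as an engineer would, in place of code of your own. Each camera call takes 0.05 s, during which the arm holds its last target.

## Working session

There is one attempt and no reset: what is moved stays moved. The work goes in short steps, Python scripts to look and compute and a tool call to move; the robot and the scene stay as the last step left them, time stands still between calls to the robot, and variables do not carry over. Pictures are saved under pics/ and viewed, and the job is handed in when it is done.

Besides the shell and the picture viewer there is one more tool, called after "Request:" as name(argument=value, ...) on one line, values as JSON. servo_tool: Moves the arm, as the interface text tells. Its arguments: {"type":"object","properties":{"commands":{"type":"array"},"squeeze":{"type":"number"}},"required":["commands"]}

```bash
ls; mkdir -p pics
python3 - <<'E'
from cell import *
import cv2
print(get_obs())
for n in ("top","side","wrist"):
    c=read_camera(n); cv2.imwrite(f"pics/{n}0.png",c["frame"]); print(n,{k:v for k,v in c.items() if k!="frame"})
E
```

```text
pics
{'t': 0.0, 'joint_pos': array([-1.22102175e+00,  2.13387034e-01, -3.50686614e-02,  1.32350794e+00,
        6.24050998e-07,  1.57078226e+00]), 'qd': array([-0.00086205, -0.00086689, -0.00037537, -0.00227104, -0.00032827,
       -0.00129251]), 'joint_efforts': array([ 1.51853685e-03, -6.86161065e+01,  4.87119842e+01,  1.72057125e-02,
        3.67869029e-05, -4.91551546e-06]), 'tool_pos': array([ 171.22319573, -469.39593068,  230.79694506]), 'tcp_rot': array([ 8.19359139e-01, -5.73280263e-01, -4.78038369e-04, -3.34859509e-04]), 'wrist_force': array([ 0.44159522, -0.79085248, -0.491774  ]), 'ft_torque': array([-0.01140935, -0.0208952 , -0.02812976]), 'width': 1.0020639007357819}
top {'fx': 551.3820754863157, 'fy': 551.3820754863157, 'cx': 325.1931725943367, 'cy': 234.27861905017153, 'eye': array([ 409.41387419,  -34.52055337, 1339.01551865]), 'attitude': array([-0.03724335,  0.05461297,  0.71348535, -0.69754499])}
side {'fx': 459.6560341721639, 'fy': 459.6560341721639, 'cx': 324.34989676286403, 'cy': 240.08765472302727, 'eye': array([ 491.07990898, 1022.8058778 ,  608.58068393]), 'attitude': array([-0.01998532,  0.51640265,  0.85588016, -0.01995081])}
wrist {'fx': 418.53913112729043, 'fy': 418.53913112729043, 'cx': 325.4006243375902, 'cy': 239.33272724124717, 'tool_from_camera': array([[ 9.99999348e-01,  4.09824093e-04,  1.06620642e-03,
        -2.17638091e-01],
       [ 6.78131169e-04, -9.64128770e-01, -2.65434087e-01,
        -6.76952008e+01],
       [ 9.19179003e-04,  2.65434637e-01, -9.64128419e-01,
        -1.42950290e+02],
       [ 0.00000000e+00,  0.00000000e+00,  0.00000000e+00,
         1.00000000e+00]])}
```

View pics/top0.png

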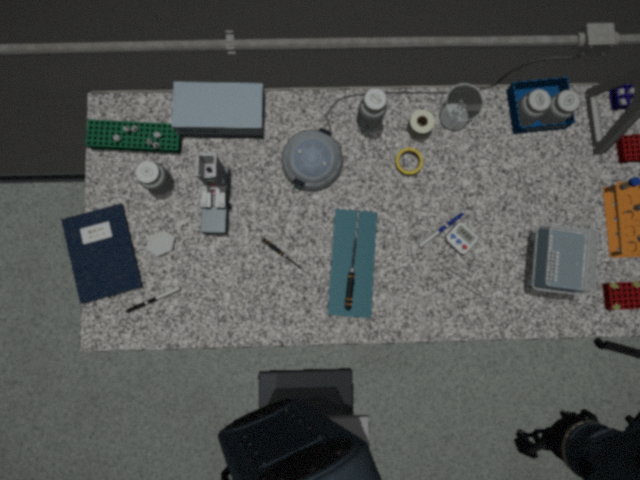

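View pics/side0.png

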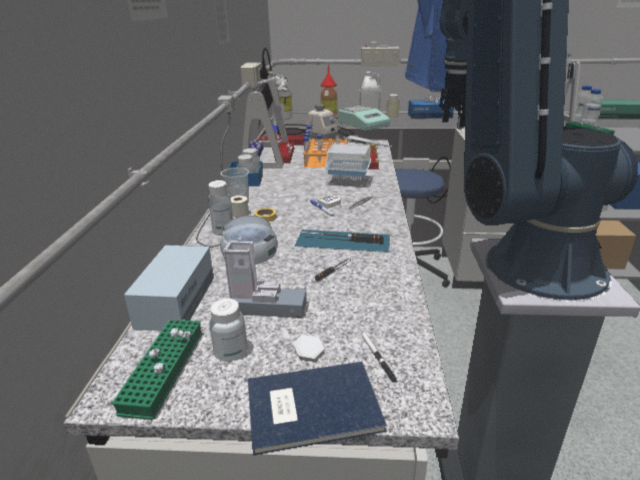

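View pics/wrist0.png

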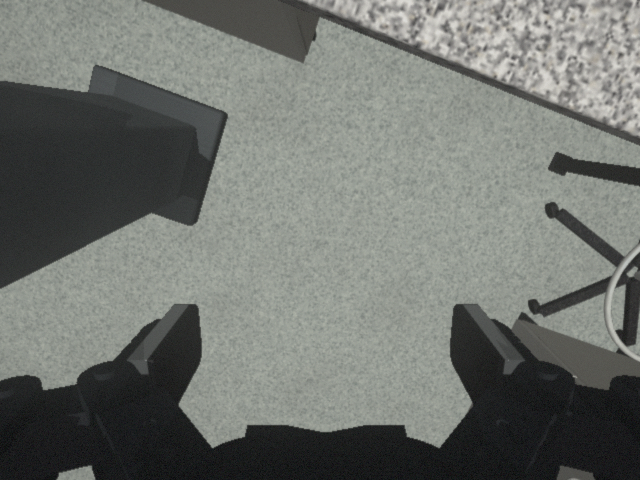

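The top view shows the pick with orange bands on the teal mat: handle about (350,290), hook about (356,212). A smaller look-alike lies on the bench at (282,252). The grey dispenser, with pink slot and chute, is at about (213,200). Now for helpers and enlarged crops.

```bash
cat > h.py <<'E'
from cell import *
import numpy as np, cv2
from scipy.spatial.transform import Rotation as R
def cam(n):
    o=get_obs(); c=read_camera(n)
    if n=="wrist":
        T=np.array(c["tool_from_camera"]); Rt=R.from_quat(o["tcp_rot"]).as_matrix()
        c["Rm"]=Rt@T[:3,:3]; c["e"]=Rt@T[:3,3]+o["tool_pos"]
    else:
        c["Rm"]=R.from_quat(c["attitude"]).as_matrix(); c["e"]=np.array(c["eye"])
    return c
def ray(c,uv):
    uv=np.atleast_2d(np.asarray(uv,float))
    d=np.c_[(uv[:,0]-c["cx"])/c["fx"],-(uv[:,1]-c["cy"])/c["fy"],-np.ones(len(uv))]
    return d@c["Rm"].T
def onz(c,uv,z):
    d=ray(c,uv); return c["e"]+d*((z-c["e"][2])/d[:,2])[:,None]
def proj(c,P):
    p=(np.atleast_2d(P)-c["e"])@c["Rm"]; return np.c_[c["cx"]+c["fx"]*p[:,0]/-p[:,2],c["cy"]-c["fy"]*p[:,1]/-p[:,2]]
def crop(c,x,y,w,h,s,name):
    im=cv2.resize(c["frame"][y:y+h,x:x+w],None,fx=s,fy=s,interpolation=cv2.INTER_CUBIC); cv2.imwrite("pics/"+name,im)
E
python3 - <<'E'
from h import *
c=cam("top")
hsv=cv2.cvtColor(c["frame"],cv2.COLOR_BGR2HSV)
m=cv2.inRange(hsv,(80,80,40),(105,255,200)); m[:,:320]=0;m[:,390:]=0
m[:205]=0;m[322:]=0
m=cv2.morphologyEx(m,cv2.MORPH_CLOSE,np.ones((13,13)))
k=max(cv2.findContours(m,0,1)[0],key=cv2.contourArea)
b=cv2.boxPoints(cv2.minAreaRect(k)); print("matpx",b); P=onz(c,b,2); print(P, P.mean(0), [np.linalg.norm(P[i]-P[i-1]) for i in range(4)])
crop(c,325,200,60,125,4.8,"pick_a.png"); crop(c,180,140,60,100,6,"disp_a.png"); crop(c,250,225,70,60,6,"decoy.png")
print(onz(c,[[205,165],[202,232],[227,232]],36))
E
```

```text
matpx [[328.19922 314.01328]
 [335.16382 209.54427]
 [376.5797  212.30533]
 [369.6151  316.77435]]
[[ 390.6835794   -72.1191974     2.        ]
 [ 644.73603321  -95.57921196    2.        ]
 [ 635.79059131 -197.51394438    2.        ]
 [ 381.68678933 -171.5127783     2.        ]] [ 513.22424831 -134.18128301    2.        ] [np.float64(99.79993064043494), np.float64(255.1333407568106), np.float64(102.32649024298844), np.float64(255.4306223218444)]
[[753.98005172 217.13715834  36.        ]
 [591.03984832 223.55439227  36.        ]
 [589.80011378 164.47178172  36.        ]]
```

View pics/pick_a.png

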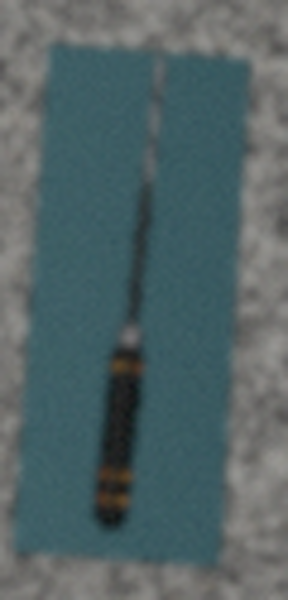

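View pics/disp_a.png

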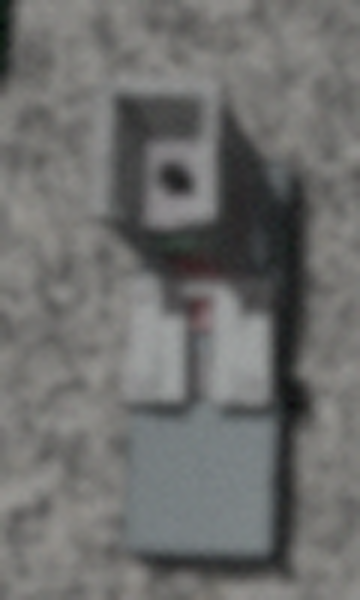

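The mat's centre is near (513,-134). Its measured sides are about 255 x 101 mm, against 260 x 105 given. The handle on the mat spans about 90 mm, so this is the right pick; the one at (282,252) is clearly shorter. I'll move over the mat for a close wrist view.

Request:
servo_tool(commands=[[0.085,[0.31,0.335,-0.02],[0,0,-25]],[0.085,[0.31,0.335,-0.02],[0,0,-25]],[0.085,[0.31,0.335,-0.02],[0,0,-25]],[0.085,[0.31,0.335,-0.02],[0,0,-25]],[0.085,[0.31,0.335,-0.02],[0,0,-25]],[0.085,[0.31,0.335,-0.02],[0,0,-25]],[0.085,[0.31,0.335,-0.02],[0,0,-25]],[0.085,[0.31,0.335,-0.02],[0,0,-25]],[0.085,[0.31,0.335,-0.02],[0,0,-25]],[0.085,[0.31,0.335,-0.02],[0,0,-25]],[0.085,[0.31,0.335,-0.02],[0,0,-25]]])

```text
t: 1.58
tool_pos: [480.7, -135.3, 211.2]
tcp_rot: [-0.675, 0.737, 0.0, 0.0]
wrist_force: [0.0, 0.2, 1.0]
width: 0.994
```

Run:
```python
from h import *
o=get_obs(); print(o["t"],o["tool_pos"],R.from_quat(o["tcp_rot"]).as_matrix()[:,0],o["wrist_force"],o["qd"].round(3))
c=cam("wrist"); cv2.imwrite("pics/w1.png",c["frame"]); np.save("w1.npy",c,allow_pickle=True)
```

```text
1.575 [ 480.7333631  -135.32071289  211.17742382] [-8.77198377e-02 -9.96145046e-01 -5.27434967e-04] [0.01118234 0.22203497 1.00606297] [-0.003 -0.001  0.001  0.001  0.003  0.003]
```

View pics/w1.png

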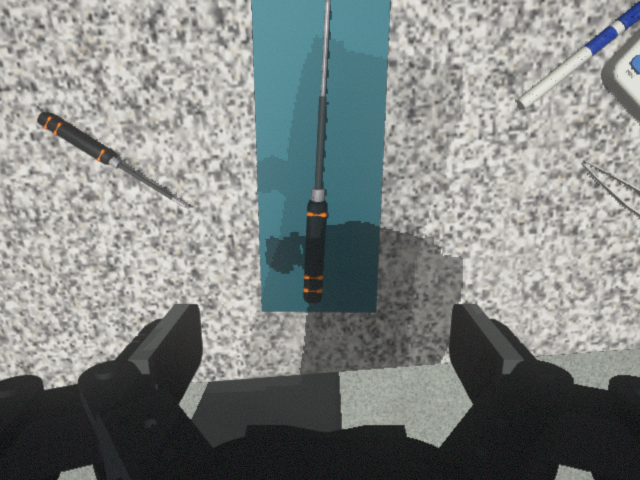

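Wrist view: handle spans (317,200) to (313,302), shaft runs up to (328,0), and the hook end is just out of frame. The shorter pick at (75,138) is the look-alike.

Run:
```python
from h import *
c=np.load("w1.npy",allow_pickle=True).item()
hsv=cv2.cvtColor(c["frame"],cv2.COLOR_BGR2HSV)
o=cv2.inRange(hsv,(5,120,120),(20,255,255)); o[:, :280]=0; o[:,350:]=0; o[:180]=0;o[305:]=0
n,l,s,ce=cv2.connectedComponentsWithStats(o)
for i in range(1,n):
    if s[i][4]>6: print("band",s[i],ce[i],onz(c,ce[i],24).round(1), onz(c,ce[i],13).round(1))
# black handle contour
v=hsv[:,:,2]; sat=hsv[:,:,1]
m=((v<75)).astype(np.uint8)
# shaft per row
for r in (5,40,90,110,150,190):
    row=c["frame"][r,300:345].astype(int); print(r,row.sum(1).tolist())
for r in (205,230,250,270,290,300):
    row=c["frame"][r,295:335].astype(int); print(r,row.sum(1).tolist())
print("col314", [(r,int(c["frame"][r,314].sum())) for r in range(190,212)],[(r,int(c["frame"][r,314].sum())) for r in range(292,312)])
# mat corners near + edges
print("near mat corners",onz(c,[[262,311],[377,311]],2).round(1))
print("mat edges top", onz(c,[[252,3],[390,3]],2).round(1))
```

```text
band [307 212  20   5  59] [316.18644068 214.16949153] [[ 479.  -126.9   24. ]] [[ 476.7 -126.4   13. ]]
band [304 276   6   3  16] [306.1875 277.    ] [[ 426.2 -113.4   24. ]] [[ 422.1 -112.5   13. ]]
band [304 288   5   4  16] [305.6875 289.8125] [[ 414.8 -111.9   24. ]] [[ 410.3 -110.9   13. ]]
5 [397, 389, 391, 392, 390, 391, 387, 378, 394, 391, 396, 383, 385, 383, 389, 386, 395, 392, 389, 391, 377, 393, 387, 385, 390, 426, 526, 635, 483, 365, 258, 371, 390, 375, 379, 378, 375, 388, 384, 385, 376, 384, 375, 385, 380]
40 [379, 381, 385, 388, 381, 384, 389, 379, 375, 385, 382, 375, 377, 351, 333, 339, 335, 338, 333, 340, 330, 339, 333, 340, 439, 549, 433, 343, 232, 316, 330, 330, 336, 330, 338, 344, 374, 385, 376, 366, 370, 365, 366, 370, 375]
90 [330, 333, 336, 329, 328, 335, 333, 328, 326, 325, 324, 337, 327, 326, 328, 327, 332, 330, 325, 318, 318, 365, 473, 512, 391, 255, 185, 204, 313, 323, 329, 321, 321, 323, 318, 320, 323, 328, 312, 316, 319, 321, 325, 317, 321]
110 [325, 326, 332, 327, 336, 330, 333, 314, 327, 322, 312, 309, 323, 322, 325, 330, 322, 309, 256, 205, 228, 252, 
[... 1743 characters left out ...]
57, 158, 156, 159, 163, 155, 151, 148, 150, 139, 153, 159]
col314 [(190, 410), (191, 423), (192, 424), (193, 429), (194, 429), (195, 430), (196, 428), (197, 429), (198, 425), (199, 434), (200, 405), (201, 308), (202, 162), (203, 136), (204, 146), (205, 150), (206, 165), (207, 169), (208, 177), (209, 169), (210, 162), (211, 175)] [(292, 134), (293, 128), (294, 114), (295, 118), (296, 121), (297, 105), (298, 113), (299, 117), (300, 110), (301, 120), (302, 118), (303, 144), (304, 161), (305, 153), (306, 170), (307, 165), (308, 162), (309, 168), (310, 170), (311, 200)]
near mat corners [[ 388.7  -67.9    2. ]
 [ 379.4 -172.9    2. ]]
mat edges top [[ 640.7  -93.     2. ]
 [ 631.5 -196.8    2. ]]
```

Run:
```python
from h import *
c=np.load("w1.npy",allow_pickle=True).item()
S=onz(c,[[327.3,5],[325.3,40],[323,90],[321.8,110],[320,150],[317.7,190]],16); print(S.round(1))
d=np.polyfit(S[:,0],S[:,1],1); print("slope deg",np.degrees(np.arctan(d[0])))
f=onz(c,[[317,201],[314,303]],16); print("front/rear@16",f.round(1),np.linalg.norm(f[0]-f[1])); 
u=np.array([1,d[0]]);u/=np.linalg.norm(u)
o=f[0][:2]-25*u; print("origin",o, "rear-based",f[1][:2]+65*u)
# hook from top cam
t=cam("top"); crop(t,340,200,30,45,12,"hook_a.png")
s=cam("side"); crop(s,285,220,120,40,6,"side_pick.png")
np.save("top.npy",t,allow_pickle=True);np.save("side.npy",s,allow_pickle=True)
print("at 12", onz(t,[[357.5,211]],14))
for L in (125,135,145,155,165,175):
    q=o+L*u; print(L,q, proj(t,[q[0],q[1],16])[0].round(1), proj(s,[q[0],q[1],16])[0].round(1), proj(s,[q[0],q[1],4])[0].round(1))
```

```text
[[ 630.9 -149.2   16. ]
 [ 607.8 -145.7   16. ]
 [ 573.1 -140.8   16. ]
 [ 558.7 -138.6   16. ]
 [ 528.7 -134.4   16. ]
 [ 497.2 -129.6   16. ]]
slope deg -8.254410998165095
front/rear@16 [[ 488.2 -128.2   16. ]
 [ 398.6 -117.2   16. ]] 90.32638819508574
origin [ 463.48295318 -124.63440707] rear-based [ 462.9055273  -126.48219484]
at 12 [[ 637.92779641 -149.48770959   14.        ]]
125 [ 587.18799529 -142.58050849] [355.4 231.5] [315.9 233.1] [316.  236.8]
135 [ 597.08439866 -144.0161966 ] [355.9 227.5] [312.5 232.8] [312.6 236.6]
145 [ 606.98080203 -145.45188471] [356.3 223.4] [309.1 232.6] [309.2 236.3]
155 [ 616.87720539 -146.88757283] [356.8 219.4] [305.7 232.3] [305.8 236. ]
165 [ 626.77360876 -148.32326094] [357.2 215.4] [302.3 232. ] [302.4 235.7]
175 [ 636.67001213 -149.75894905] [357.7 211.4] [298.9 231.8] [299.1 235.5]
```

View pics/hook_a.png

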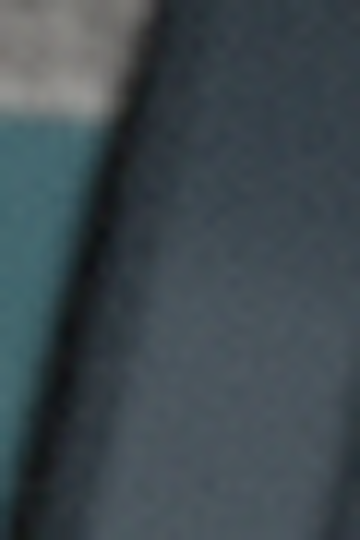

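View pics/side_pick.png

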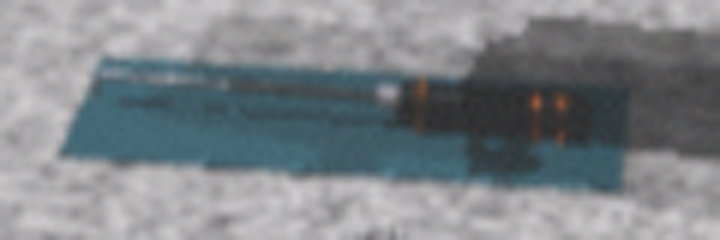

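The shaft ends in the side view at about (302,231), which puts the leg about 167–173 mm from the origin. Pick origin is about (463,-125), yaw about -8°, and the handle measured 90 mm, all consistent. Next I grasp it.

Request:
servo_tool(commands=[[0.085,[-0.0175,0.01,-0.06],[0,0,-3]],[0.085,[-0.0175,0.01,-0.12],[0,0,-3]],[0.085,[-0.0175,0.01,-0.17],[0,0,-3]],[0.085,[-0.0175,0.01,-0.195],[0,0,-3]],[0.085,[-0.0175,0.01,-0.206],[0,0,-3]],[0.085,[-0.0175,0.01,-0.206],[0,0,-3]],[0.085,[-0.0175,0.01,-0.206],[0,0,-3]]])

```text
t: 2.6
tool_pos: [464.3, -125.5, 6.3]
tcp_rot: [-0.656, 0.755, -0.001, 0.001]
wrist_force: [-0.1, -0.4, 1.1]
width: 0.995
```

Run:
```python
from h import *
c=cam("wrist"); cv2.imwrite("pics/w2.png",c["frame"])
```

```text
(no output)
```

View pics/w2.png

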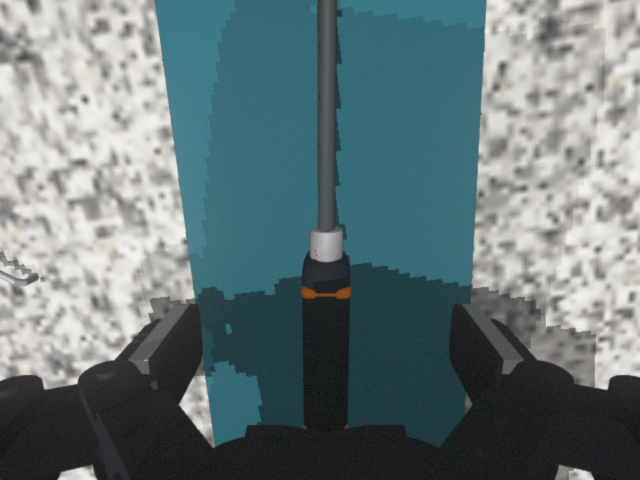

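The handle is centred between the fingers at column 326 and the shaft is vertical in the image. I'll close on it.

Request:
servo_tool(commands=[[0.085,[0,0,-0.0015],[0,0,0]],[0.0,[0,0,-0.0015],[0,0,0]],[0.0,[0,0,-0.0015],[0,0,0]],[0.0,[0,0,-0.0015],[0,0,0]],[0.0,[0,0,-0.0015],[0,0,0]],[0.0,[0,0,-0.0015],[0,0,0]],[0.0,[0,0,-0.0015],[0,0,0]],[0.0,[0,0,-0.0015],[0,0,0]]], squeeze=90)

```text
t: 3.65
tool_pos: [464.4, -125.5, 5.1]
tcp_rot: [-0.656, 0.755, -0.001, 0.001]
wrist_force: [-2.1, 0.5, 7.6]
width: 0.168
```

Request:
servo_tool(commands=[[0.0,[0,0,0.02],[0,0,0]],[0.0,[0,0,0.06],[0,0,0]],[0.0,[0,0,0.12],[0,0,0]],[0.0,[0,0,0.18],[0,0,0]],[0.0,[0.05,0.06,0.195],[0,0,8]],[0.0,[0.08,0.12,0.195],[0,0,8]],[0.0,[0.105,0.18,0.195],[0,0,8]],[0.0,[0.105,0.23,0.195],[0,0,8]],[0.0,[0.105,0.255,0.195],[0,0,8]],[0.0,[0.105,0.255,0.195],[0,0,8]],[0.0,[0.105,0.255,0.195],[0,0,8]],[0.0,[0.105,0.255,0.195],[0,0,8]]])

```text
t: 5.15
tool_pos: [574.7, 70.1, 200.3]
tcp_rot: [0.74, -0.672, -0.018, -0.017]
wrist_force: [-0.1, -0.7, -1.3]
width: 0.159
```

Run:
```python
from h import *
o=get_obs(); print(o["t"],o["tool_pos"],R.from_quat(o["tcp_rot"]).as_matrix().round(4),o["wrist_force"],o["ft_torque"],o["qd"].round(3))
for n in ("wrist","top","side"):
    c=cam(n); cv2.imwrite(f"pics/{n}3.png",c["frame"]); np.save(n+"3.npy",c,allow_pickle=True)
    if n=="top": crop(c,170,140,130,100,6,"top3c.png")
    if n=="side": crop(c,200,150,150,170,3.5,"side3c.png")
```

```text
5.15 [574.74856083  70.08428244 200.28220084] [[ 9.500e-02 -9.955e-01 -4.700e-03]
 [-9.942e-01 -9.510e-02  4.940e-02]
 [-4.960e-02 -1.000e-04 -9.988e-01]] [-0.11274069 -0.67116806 -1.27636616] [-0.08170209 -0.02676154 -0.00930042] [0.013 0.004 0.005 0.001 0.003 0.001]
```

View pics/wrist3.png

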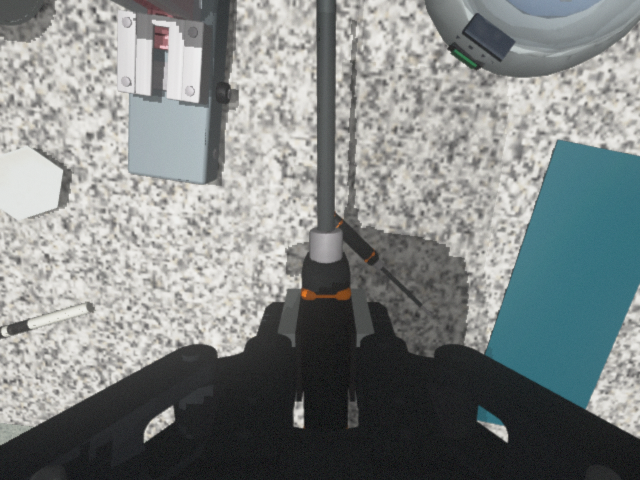

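View pics/top3c.png

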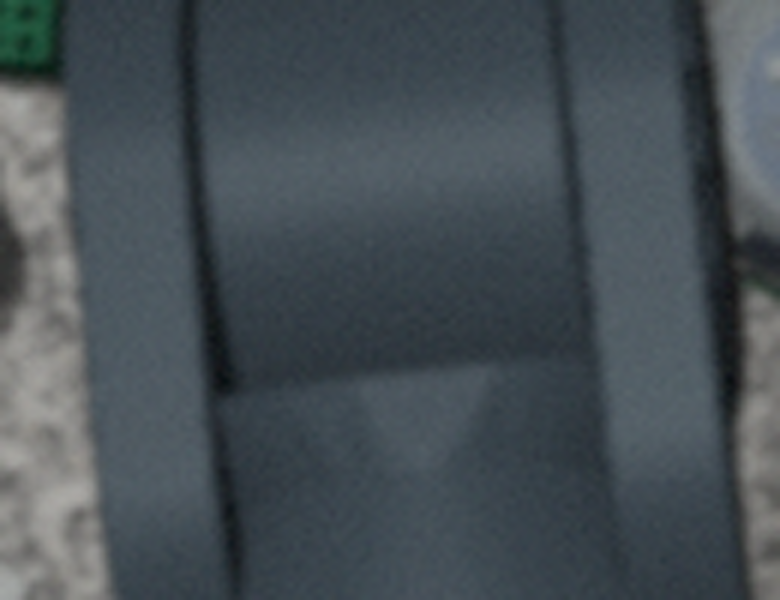

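View pics/side3c.png

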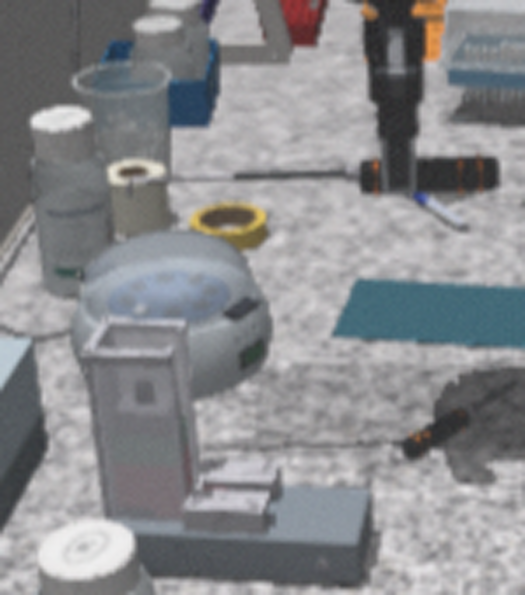

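Run:
```python
from h import *
o=get_obs(); print(o["t"],o["tool_pos"],o["joint_pos"].round(3),R.from_quat(o["tcp_rot"]).as_matrix().round(4),o["wrist_force"],o["ft_torque"],o["qd"].round(3), o["joint_efforts"].round(2))
```

```text
5.3 [574.84633481  70.167367   200.24893497] [0.094 0.384 0.119 1.306 0.05  3.141] [[ 9.520e-02 -9.955e-01 -4.600e-03]
 [-9.942e-01 -9.530e-02  4.940e-02]
 [-4.960e-02 -1.000e-04 -9.988e-01]] [-0.59204333 -0.17505336 -0.08332314] [-0.03196909 -0.00678481 -0.00972149] [ 0.     0.001  0.002  0.     0.001 -0.   ] [ 1.700e-01 -8.423e+01  4.890e+01 -1.000e-02  2.800e-01  0.000e+00]
```

Joint 6 is at its limit (3.14), so in this grasp it can't take the yaw needed at the dispenser. I'll lay the pick back and regrasp with a half turn. First I'll use this view, where the dispenser is at about (165,110) px.

Run:
```python
from h import *
c=np.load("wrist3.npy",allow_pickle=True).item()
crop(c,100,0,140,195,4,"disp3.png"); crop(c,100,0,130,110,6,"slot3.png")
s=np.load("side3.npy",allow_pickle=True).item(); crop(s,200,185,160,40,5,"sidepick3.png")
```

```text
(no output)
```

View pics/disp3.png

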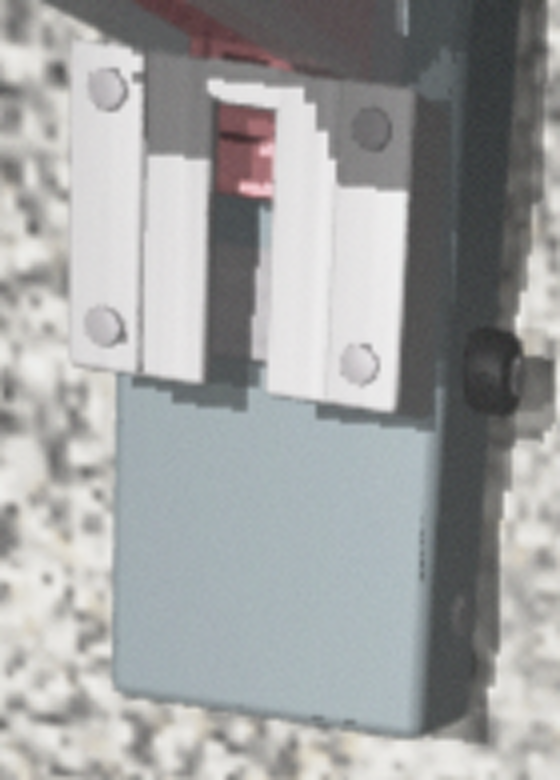

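View pics/slot3.png

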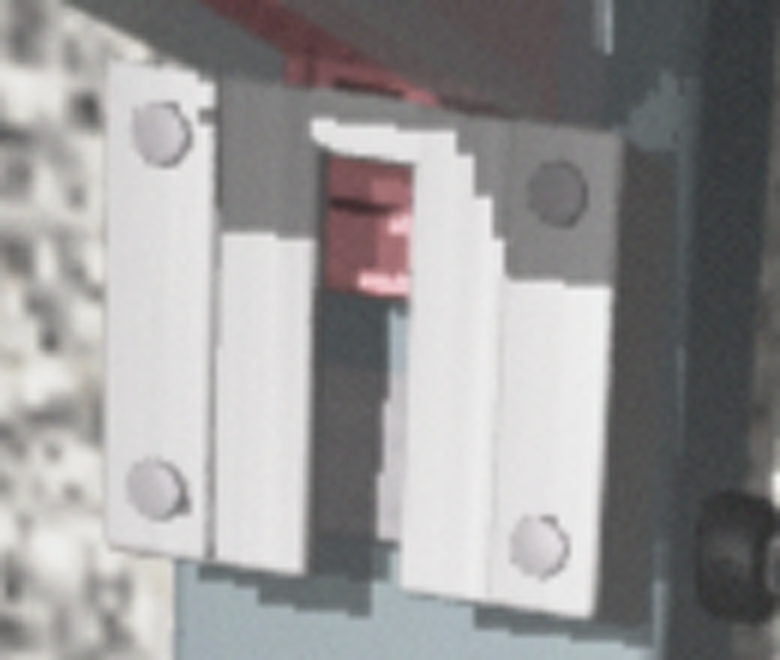

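View pics/sidepick3.png

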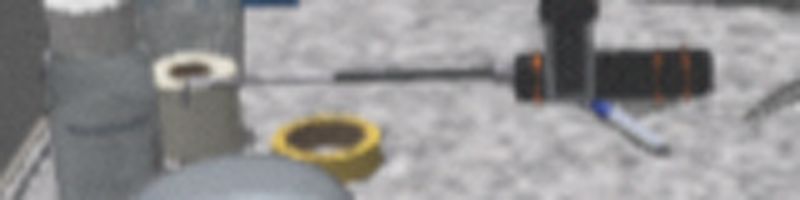

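Run:
```python
from h import *
c=np.load("wrist3.npy",allow_pickle=True).item()
def q(x,y): return [100+x/6,y/6]
S=onz(c,[q(305,572),q(325,157),q(402,590),q(414,162)],53); print("slot L near/far, R near/far\n",S.round(1))
C=onz(c,[q(108,548),q(592,617),q(105,62),q(622,135)],54);print("cheek nearL,nearR,farL,farR\n",C.round(1))
d4=lambda x,y:[100+x/4,y/4]
F=onz(c,[d4(115,690),d4(418,735),d4(118,385),d4(436,430)],36);print("shelf frontL frontR\n",F.round(1))
W=onz(c,[q(325,295),q(410,300)],42.2);print("cass front top edge",W.round(1))
# yaw estimates
ang=lambda a,b:np.degrees(np.arctan2(b[1]-a[1],b[0]-a[0]))
print("yaw slotL,R",ang(S[0],S[1]),ang(S[2],S[3]),"cheekL,R",ang(C[0],C[2]),ang(C[1],C[3]),"from front",ang(C[1],C[0])-90,ang(F[1],F[0])-90)
mouth=(C[0]+C[1])/2; print("mouth",mouth, "cheek width",np.linalg.norm(C[0]-C[1])); front=(F[0]+F[1])/2; print("front",front,"w",np.linalg.norm(F[0]-F[1]),"front->mouth",np.linalg.norm((front-mouth)[:2]))
E2=(S[1]+S[3])/2; print("slot end",E2,np.linalg.norm((E2-mouth)[:2]))
w=W.mean(0); print("wall dist from mouth",np.linalg.norm((w-mouth)[:2]))
# pick hook in side view
s=np.load("side3.npy",allow_pickle=True).item()
px=[[200+187/5,185+84/5],[200+187/5,185+104/5]]
o=get_obs(); Rt=R.from_quat(o["tcp_rot"]).as_matrix(); print("tcp",o["tool_pos"])
fw=-Rt[:,1]; up=-Rt[:,2]
for L in (160,165,170,175,180):
  P=o["tool_pos"]+fw*L+up*(14-3.1); print(L,P.round(1),proj(s,P).round(1), proj(s,P-up*12.5).round(1))
print(px)
```

```text
slot L near/far, R near/far
 [[648.7 202.9  53. ]
 [691.3 200.   53. ]
 [647.8 191.9  53. ]
 [691.6 190.3  53. ]]
cheek nearL,nearR,farL,farR
 [[649.2 224.8  54. ]
 [646.9 170.   54. ]
 [698.4 223.1  54. ]
 [696.  167.5  54. ]]
shelf frontL frontR
 [[592.5 228.5  36. ]
 [589.9 171.1  36. ]
 [647.  226.2  36. ]
 [644.7 168.8  36. ]]
cass front top edge [[678.9 205.   42.2]
 [679.2 195.3  42.2]]
yaw slotL,R -3.9619177031363164 -2.137353062816093 cheekL,R -1.8926976382106029 -3.0101302418073135 from front -2.4000597631722655 -2.604055993751018
mouth [648.04221489 197.40062678  54.        ] cheek width 54.784188388162896
front [591.24470822 199.8099739   36.        ] w 57.44319395827345 front->mouth 56.84858588884417
slot end [691.47841834 195.11620651  53.        ] 43.49623369769263
wall dist from mouth 31.146196245691392
tcp [574.84633481  70.167367   200.24893497]
160 [734.2  84.9 211.2] [[241.1 200.4]] [[241.6 205.7]]
165 [739.1  85.3 211.2] [[238.9 200.5]] [[239.4 205.7]]
170 [744.1  85.8 211.2] [[236.6 200.5]] [[237.2 205.8]]
175 [749.1  86.3 211.2] [[234.4 200.6]] [[234.9 205.9]]
180 [754.1  86.8 211.2] [[232.1 200.7]] [[232.7 205.9]]
[[237.4, 201.8], [237.4, 205.8]]
```

Run:
```python
from h import *
o=get_obs(); a=R.from_quat(o["tcp_rot"]); 
# target: straight down, x_tool at -98.0deg
t=np.radians(-98.1); x=np.array([np.cos(t),np.sin(t),0]); z=np.array([0,0,-1]); y=np.cross(z,x)
b=R.from_matrix(np.c_[x,y,z]); print((b*a.inv()).as_rotvec(degrees=True))
b0=R.from_quat([-0.656,0.755,-0.001,0.001]); print((b0*a.inv()).as_rotvec(degrees=True), b0.as_matrix())
```

```text
[ -2.84822391   0.07238409 -13.56421377]
[ -2.84045408  -0.09161842 -13.49518492] [[-1.39638311e-01 -9.90198558e-01  2.82097599e-03]
 [-9.90202556e-01  1.39638311e-01 -1.97928152e-04]
 [-1.97928152e-04 -2.82097599e-03 -9.99996001e-01]]
```

Request:
servo_tool(commands=[[0.0,[-0.04,-0.05,0.0],[-2.84,0,-13.5]],[0.0,[-0.08,-0.1,0.0],[-2.84,0,-13.5]],[0.0,[-0.11,-0.15,0.0],[-2.84,0,-13.5]],[0.0,[-0.11,-0.196,-0.01],[-2.84,0,-13.5]],[0.0,[-0.1104,-0.1957,-0.06],[-2.84,0,-13.5]],[0.0,[-0.1104,-0.1957,-0.12],[-2.84,0,-13.5]],[0.0,[-0.1104,-0.1957,-0.16],[-2.84,0,-13.5]],[0.0,[-0.1104,-0.1957,-0.18],[-2.84,0,-13.5]],[0.0,[-0.1104,-0.1957,-0.185],[-2.84,0,-13.5]],[0.0,[-0.1104,-0.1957,-0.188],[-2.84,0,-13.5]],[0.0,[-0.1104,-0.1957,-0.188],[-2.84,0,-13.5]]])

```text
t: 6.68
tool_pos: [465.0, -125.7, 13.0]
tcp_rot: [-0.656, 0.755, -0.001, 0.001]
wrist_force: [0.4, 0.1, -1.2]
width: 0.162
```

Request:
servo_tool(commands=[[0.0,[-0.0006,0.0002,-0.005],[0,0,0]],[0.0,[-0.0006,0.0002,-0.007],[0,0,0]],[0.0,[-0.0006,0.0002,-0.007],[0,0,0]]])

```text
t: 7.05
tool_pos: [464.3, -125.5, 5.9]
tcp_rot: [-0.656, 0.755, -0.001, 0.001]
wrist_force: [0.2, -0.4, 0.1]
width: 0.164
```

Run:
```python
from h import *
o=get_obs(); print(o["tool_pos"],o["wrist_force"],o["ft_torque"])
```

```text
[ 464.25764127 -125.48994742    5.90057151] [ 0.20643223 -0.43402667  0.11071148] [ 0.05805458  0.03088949 -0.02327793]
```

Request:
servo_tool(commands=[[0.06,[0,0,0],[0,0,0]],[0.06,[0,0,0],[0,0,0]],[0.06,[0,0,0],[0,0,0]],[0.06,[0,0,0.03],[0,0,0]],[0.06,[0,0,0.09],[0,0,10]],[0.06,[0,0,0.15],[0,0,20]],[0.06,[0.03,0.04,0.2],[0,0,30]],[0.06,[0.06,0.09,0.215],[0,0,40]],[0.06,[0.09,0.14,0.215],[0,0,50]],[0.06,[0.12,0.19,0.215],[0,0,60]],[0.06,[0.15,0.23,0.215],[0,0,70]],[0.06,[0.175,0.275,0.215],[0,0,80]]])

```text
t: 8.55
tool_pos: [640.1, 150.9, 220.7]
tcp_rot: [0.988, -0.154, 0.0, -0.001]
wrist_force: [-0.0, -1.0, 0.8]
width: 0.702
```

Request:
servo_tool(commands=[[0.085,[0.022,0.035,0.0],[0,0,10]],[0.085,[0.022,0.035,0.0],[0,0,20]],[0.085,[0.022,0.035,0.0],[0,0,20]]])

```text
t: 8.93
tool_pos: [662.1, 186.3, 220.2]
tcp_rot: [1.0, 0.02, -0.0, -0.001]
wrist_force: [-0.3, 0.3, 0.4]
width: 0.993
```

Run:
```python
from h import *
o=get_obs(); print(o["t"],o["tool_pos"],R.from_quat(o["tcp_rot"]).as_matrix().round(3),o["qd"].round(2),o["joint_pos"].round(2))
for n in ("wrist","top"):
    c=cam(n); cv2.imwrite(f"pics/{n}4.png",c["frame"]); np.save(n+"4.npy",c,allow_pickle=True)
```

```text
8.925 [662.06382889 186.26039807 220.18576197] [[ 0.999  0.04  -0.001]
 [ 0.04  -0.999  0.002]
 [-0.001 -0.002 -1.   ]] [-0.01 -0.02 -0.02 -0.    0.    0.11] [0.27 0.64 0.59 1.51 0.   1.8 ]
```

View pics/wrist4.png

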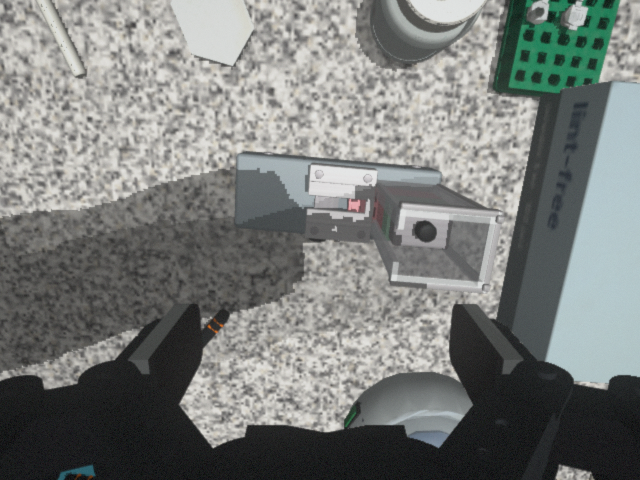

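View pics/top4.png

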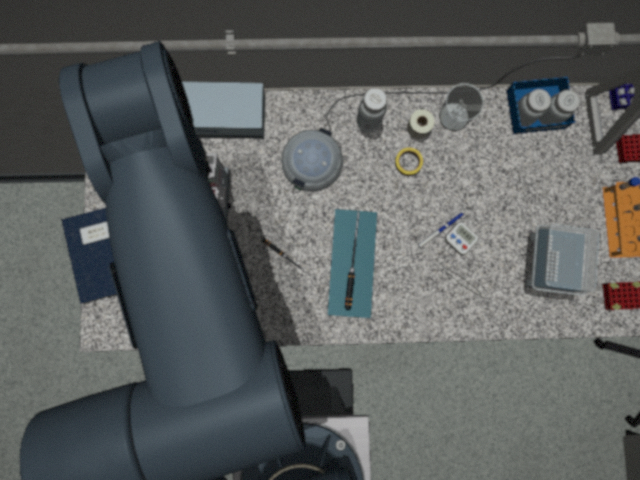

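The wrist view shows the dispenser with shelf front at (238,190), slot about (340,203) and pink cassette at (356,205). The top view shows the pick lying on the mat again, its hook at about (358,212).

Run:
```python
from h import *
c=np.load("wrist4.npy",allow_pickle=True).item(); crop(c,225,140,160,110,5,"disp4.png")
crop(c,300,155,85,90,9,"slot4.png")
t=np.load("top4.npy",allow_pickle=True).item(); crop(t,335,200,40,120,4.8,"pick4.png")
```

```text
(no output)
```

View pics/disp4.png

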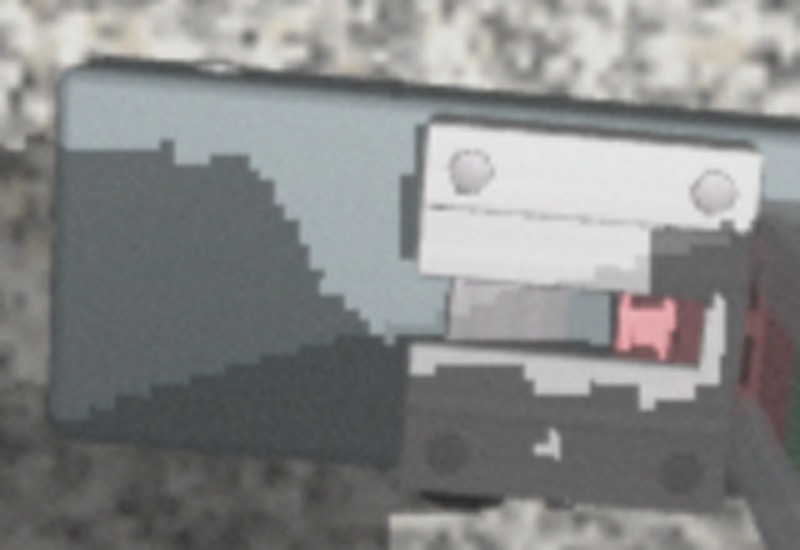

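View pics/slot4.png

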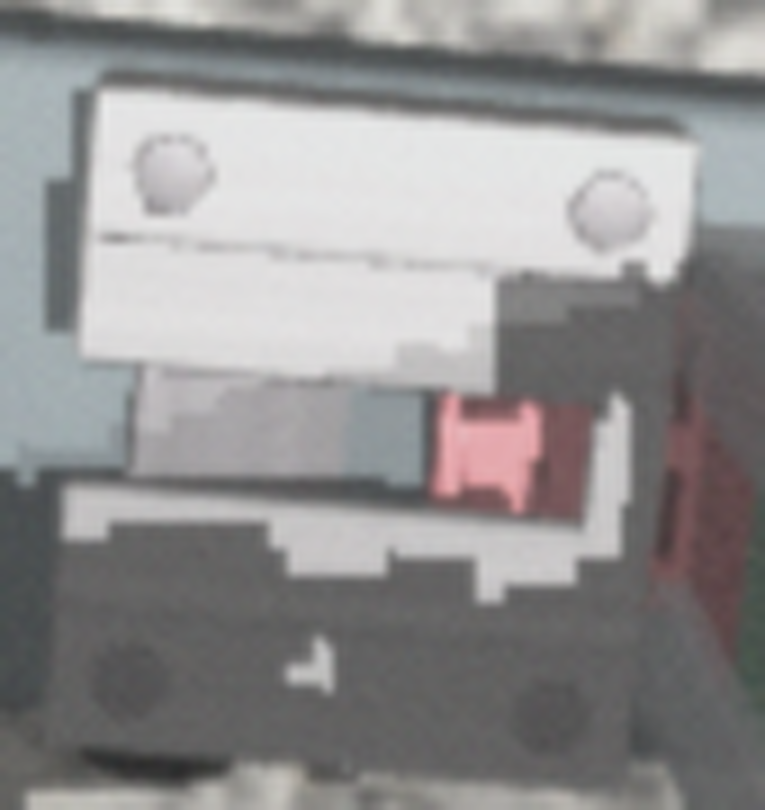

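Run:
```python
from h import *
c=np.load("wrist4.npy",allow_pickle=True).item()
q=lambda x,y:[300+x/9,155+y/9]
S=onz(c,[q(80,360),q(495,390),q(65,487),q(582,525),q(596,410)],53); print("slot upNear,upFar,lowNear,lowEnd,end\n",S.round(1))
C=onz(c,[q(97,88),q(695,138),q(45,750),q(630,790)],54);print("cheeks\n",C.round(1))
W=onz(c,[q(437,395),q(430,497)],42.2);print("wall",W.round(1))
T=onz(c,[q(143,370),q(130,472)],39.5);print("tongue edge",T.round(1))
d=lambda x,y:[225+x/5,140+y/5]
F=onz(c,[d(62,75),d(52,430)],36);print("front",F.round(1))
ang=lambda a,b:np.degrees(np.arctan2(b[1]-a[1],b[0]-a[0]))
print(ang(S[0],S[1]),ang(S[2],S[3]),ang(C[0],C[1]),ang(C[2],C[3]),ang(C[2],C[0])-90,ang(W[1],W[0])-90)
yaw=np.radians(-2.7);u=np.array([np.cos(yaw),np.sin(yaw)]);n=np.array([-u[1],u[0]])
for nm,p in (("upN",S[0]),("upF",S[1]),("loN",S[2]),("loE",S[3]),("cUp",C[0]),("cUf",C[1]),("cLo",C[2]),("cLf",C[3]),("fU",F[0]),("fL",F[1]),("w",W.mean(0)),("t",T.mean(0)),("old mouth",np.array([648.04,197.4,0])),("end",S[4])):
    print(nm,"u",(p[:2]@u).round(1),"n",(p[:2]@n).round(1))
```

```text
slot upNear,upFar,lowNear,lowEnd,end
 [[649.3 202.8  53. ]
 [683.9 201.7  53. ]
 [648.4 192.1  53. ]
 [691.8 190.5  53. ]
 [692.4 200.3  53. ]]
cheeks
 [[650.1 225.3  54. ]
 [698.9 223.2  54. ]
 [647.3 169.5  54. ]
 [697.3 167.9  54. ]]
wall [[679.7 199.2  42.2]
 [679.6 190.3  42.2]]
tongue edge [[654.3 200.   39.5]
 [653.5 191.   39.5]]
front [[593.  228.9  36. ]
 [590.4 172.7  36. ]]
-1.9343670960862756 -2.041048758642352 -2.497286266928761 -1.8165386914151456 -2.8388442876670155 -0.8300766756694316
upN u 639.0 n 233.2
upF u 673.6 n 233.7
loN u 638.6 n 222.4
loE u 682.1 n 222.9
cUp u 638.8 n 255.7
cUf u 687.6 n 255.8
cLo u 638.6 n 199.8
cLf u 688.6 n 200.6
fU u 581.5 n 256.5
fL u 581.6 n 200.3
w u 669.7 n 226.6
t u 644.0 n 226.1
old mouth u 638.0 n 227.7
end u 682.2 n 232.7
```

Both views agree. The mouth is at (648.7,197.4), yaw about -2.4°, and slot end at x=43.6 (44 expected). The cassette's front is at x≈31, so its inner face is at about 33.5. I'll go back for the pick in the turned grasp.

Request:
servo_tool(commands=[[0.085,[-0.03,-0.05,0],[0,0,10]],[0.085,[-0.06,-0.1,0],[0,0,20]],[0.085,[-0.1,-0.15,0],[0,0,30]],[0.085,[-0.13,-0.2,0],[0,0,40]],[0.085,[-0.16,-0.25,0],[0,0,50]],[0.085,[-0.19,-0.3,0],[0,0,60]],[0.085,[-0.1978,-0.3118,-0.04],[0,0,70]],[0.085,[-0.1978,-0.3118,-0.09],[0,0,79.6]],[0.085,[-0.1978,-0.3118,-0.13],[0,0,79.6]],[0.085,[-0.1978,-0.3118,-0.15],[0,0,79.6]],[0.085,[-0.1978,-0.3118,-0.15],[0,0,79.6]]])

```text
t: 10.4
tool_pos: [462.8, -126.3, 70.2]
tcp_rot: [0.758, 0.652, -0.001, -0.002]
wrist_force: [-0.3, -1.0, -0.4]
width: 0.995
```

Run:
```python
from h import *
o=get_obs(); M=R.from_quat(o["tcp_rot"]).as_matrix(); print(o["t"],o["tool_pos"],M.round(4),np.degrees(np.arctan2(M[1,0],M[0,0])),o["qd"].round(2),o["joint_pos"].round(2))
c=cam("wrist"); cv2.imwrite("pics/w5.png",c["frame"]); np.save("w5.npy",c,allow_pickle=True)
```

```text
10.4 [ 462.81069759 -126.26001781   70.15732015] [[ 1.492e-01  9.888e-01 -4.000e-03]
 [ 9.888e-01 -1.492e-01  8.000e-04]
 [ 2.000e-04 -4.100e-03 -1.000e+00]] 81.41871773979642 [ 0.   -0.02  0.05  0.03 -0.   -0.01] [-0.27  0.27 -0.38  0.92 -0.   -0.12]
```

View pics/w5.png

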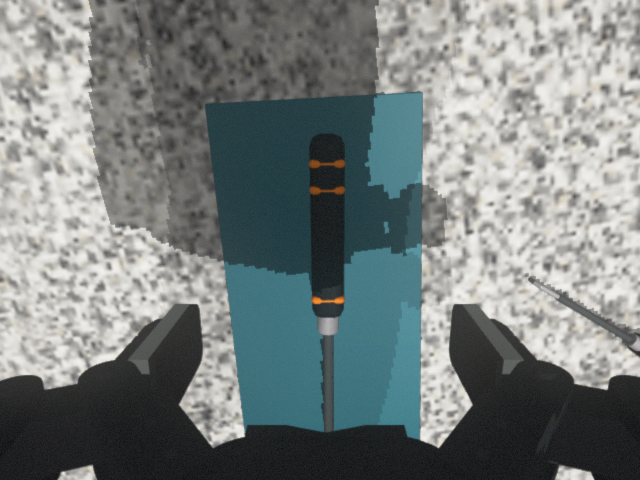

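Request:
servo_tool(commands=[[0.085,[0.0015,0.0008,-0.045],[0,0,0.4]],[0.085,[0.0015,0.0008,-0.06],[0,0,0.4]],[0.085,[0.0015,0.0008,-0.0645],[0,0,0.4]],[0.085,[0.0015,0.0008,-0.0645],[0,0,0.4]],[0.0,[0.0015,0.0008,-0.0645],[0,0,0.4]],[0.0,[0.0015,0.0008,-0.0645],[0,0,0.4]],[0.0,[0.0015,0.0008,-0.0645],[0,0,0.4]],[0.0,[0.0015,0.0008,-0.0645],[0,0,0.4]],[0.0,[0.0015,0.0008,-0.0645],[0,0,0.4]],[0.0,[0.0015,0.0008,-0.0645],[0,0,0.4]],[0.0,[0.0015,0.0008,-0.0645],[0,0,0.4]]], squeeze=90)

```text
t: 11.82
tool_pos: [465.3, -125.6, 7.2]
tcp_rot: [0.756, 0.655, -0.001, -0.001]
wrist_force: [-3.2, 0.9, 9.9]
width: 0.163
```

Run:
```python
from h import *
o=get_obs(); M=R.from_quat(o["tcp_rot"]).as_matrix(); print(o["t"],o["tool_pos"],M.round(4),np.degrees(np.arctan2(M[1,0],M[0,0])),o["wrist_force"],o["ft_torque"])
```

```text
11.825 [ 465.3129956  -125.64112043    7.17566825] [[ 1.416e-01  9.899e-01 -2.000e-03]
 [ 9.899e-01 -1.416e-01  3.000e-04]
 [ 0.000e+00 -2.000e-03 -1.000e+00]] 81.86002837105548 [-3.16133313  0.91345243  9.85212038] [ 0.15882292  0.72842961 -0.06389086]
```

Request:
servo_tool(commands=[[0.0,[0,0,0.02],[0,0,0]],[0.0,[0,0,0.07],[0,0,0]],[0.0,[0,0,0.13],[0,0,0]],[0.0,[0,0.02,0.185],[0,0,0]],[0.0,[0.01,0.07,0.193],[0,0,3]],[0.0,[0.02,0.125,0.193],[0,0,5.7]],[0.0,[0.03,0.18,0.193],[0,0,5.7]],[0.0,[0.04,0.24,0.193],[0,0,5.7]],[0.0,[0.042,0.29,0.193],[0,0,5.7]],[0.0,[0.042,0.3285,0.193],[0,0,5.7]],[0.0,[0.042,0.3285,0.17],[0,0,5.7]],[0.0,[0.042,0.3285,0.13],[0,0,5.7]]])

```text
t: 13.32
tool_pos: [508.0, 203.8, 137.2]
tcp_rot: [0.722, 0.692, 0.0, -0.0]
wrist_force: [0.3, 0.2, -0.5]
width: 0.161
```

```bash
cat > st.py <<'E'
from h import *
o=get_obs(); M=R.from_quat(o["tcp_rot"]).as_matrix()
print("t",o["t"],"tcp",o["tool_pos"].round(2),"fwd",M[:,1].round(4),"zt",M[:,2].round(4),"F",o["wrist_force"].round(2),"T",o["ft_torque"].round(3),"qd",np.abs(o["qd"]).max().round(3))
L=169.5; tip=o["tool_pos"]+M[:,1]*L-M[:,2]*(-3.7)
u=np.array([.99912,-.04188]); n=np.array([.04188,.99912]); r=tip[:2]-[648.7,197.4]
print("tip est disp frame x %.1f y %.1f z %.1f"%(r@u,r@n,tip[2]))
E
python3 st.py
python3 - <<'E'
from h import *
c=cam("side"); np.save("side6.npy",c,allow_pickle=True); crop(c,200,210,130,110,6,"side6.png")
c=cam("top"); np.save("top6.npy",c,allow_pickle=True); crop(c,170,140,80,100,6,"top6.png")
E
```

```text
t 13.325 tcp [508.01 203.82 137.25] fwd [ 9.991e-01 -4.140e-02  2.000e-04] zt [ 3.e-04  9.e-04 -1.e+00] F [ 0.3   0.2  -0.52] T [ 0.006 -0.008 -0.006] qd 0.785
tip est disp frame x 28.7 y 0.6 z 133.6
```

View pics/side6.png

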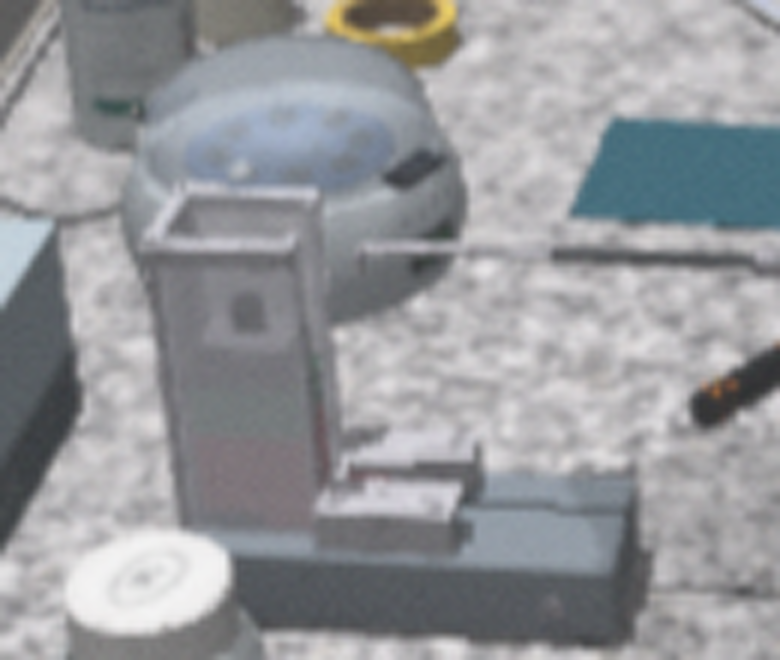

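View pics/top6.png

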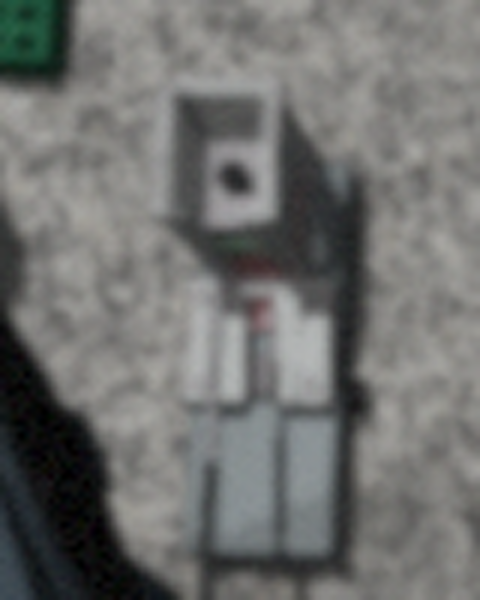

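```bash
python3 st.py
python3 - <<'E'
from h import *
s=np.load("side6.npy",allow_pickle=True).item();t=np.load("top6.npy",allow_pickle=True).item()
o=get_obs(); M=R.from_quat(o["tcp_rot"]).as_matrix()
for L in (165,168,171,174):
    P=o["tool_pos"]+M[:,1]*L; ax=P+[0,0,8.8]; tp=P-[0,0,3.7]
    print(L,"side crop",((proj(s,[ax,tp])-[200,210])*6).round(0).tolist(),"top crop",((proj(t,[ax])-[170,140])*6).round(0).tolist())
P=o["tool_pos"]+M[:,1]*100+[0,0,8.8]; print(((proj(t,[P])-[170,140])*6).round())
# dispenser corners in both views for bias check
u=np.array([.99912,-.04188]); n=np.array([.04188,.99912]); O=np.array([648.7,197.4])
for nm,x,y,z in (("mouth cheek +y",0,28,54),("mouth cheek -y",0,-28,54),("front+y",-58,30,36),("front-y",-58,-30,36),("cheek far+y",50,28,54)):
    p=np.r_[O+x*u+y*n,z]; print(nm,((proj(s,[p])-[200,210])*6).round(0),((proj(t,[p])-[170,140])*6).round(0))
crop(s,245,235,50,30,16,"leg6.png")
E
```

```text
t 13.425 tcp [505.03 202.13 133.76] fwd [ 0.9991 -0.0422 -0.0075] zt [-0.0076 -0.0022 -1.    ] F [-0.27 -0.16 -0.49] T [-0.031 -0.011 -0.009] qd 0.092
tip est disp frame x 25.7 y -1.4 z 128.8
165 side crop [[381.0, 254.0], [384.0, 285.0]] top crop [[214.0, 299.0]]
168 side crop [[373.0, 253.0], [375.0, 285.0]] top crop [[214.0, 291.0]]
171 side crop [[364.0, 253.0], [367.0, 284.0]] top crop [[215.0, 283.0]]
174 side crop [[356.0, 253.0], [359.0, 284.0]] top crop [[215.0, 275.0]]
[[205. 474.]]
mouth cheek +y [[441. 513.]] [[179. 397.]]
mouth cheek -y [[471. 426.]] [[322. 400.]]
front+y [[606. 566.]] [[176. 550.]]
front-y [[628. 471.]] [[328. 553.]]
cheek far+y [[302. 507.]] [[185. 273.]]
```

View pics/leg6.png

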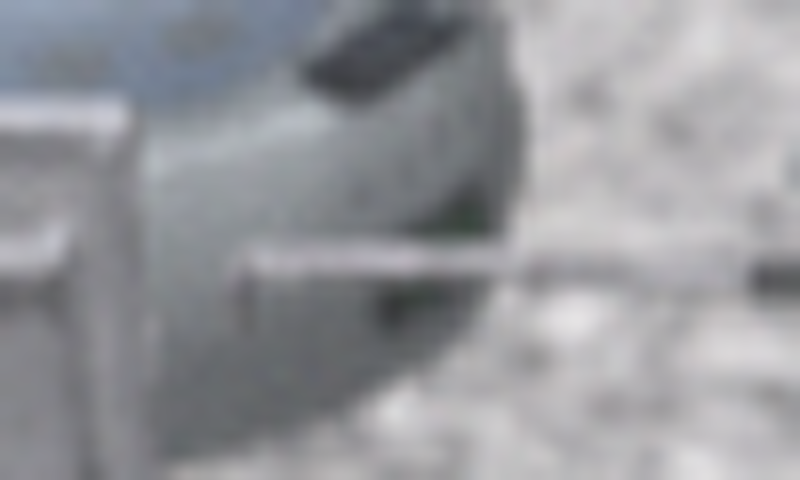

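Request:
servo_tool(commands=[[0.0,[0.002,0.0015,-0.03],[0,0,0]],[0.0,[0.002,0.0015,-0.055],[0,0,0]],[0.0,[0.002,0.0015,-0.064],[0,0,0]],[0.0,[0.002,0.0015,-0.064],[0,0,0]],[0.0,[0.002,0.0015,-0.064],[0,0,0]]])

```text
t: 14.05
tool_pos: [507.8, 203.9, 71.1]
tcp_rot: [0.722, 0.692, -0.003, -0.002]
wrist_force: [0.6, 0.4, -0.1]
width: 0.161
```

```bash
python3 st.py
python3 - <<'E'
from h import *
c=cam("side"); np.save("side7.npy",c,allow_pickle=True); crop(c,240,270,80,60,10,"side7.png")
c=cam("top"); np.save("top7.npy",c,allow_pickle=True); crop(c,190,165,50,75,8,"top7.png")
E
python3 st.py
```

```text
t 14.05 tcp [507.77 203.87  71.07] fwd [ 0.9991 -0.0423 -0.006 ] zt [-0.006  -0.0016 -1.    ] F [ 0.59  0.38 -0.09] T [-0.049  0.044  0.009] qd 0.007
tip est disp frame x 28.4 y 0.5 z 66.4
t 14.15 tcp [507.63 203.85  70.8 ] fwd [ 0.9991 -0.0423 -0.0061] zt [-0.0062 -0.0016 -1.    ] F [-0.96 -0.17 -0.34] T [-0.013 -0.059  0.003] qd 0.006
tip est disp frame x 28.3 y 0.5 z 66.1
```

View pics/side7.png

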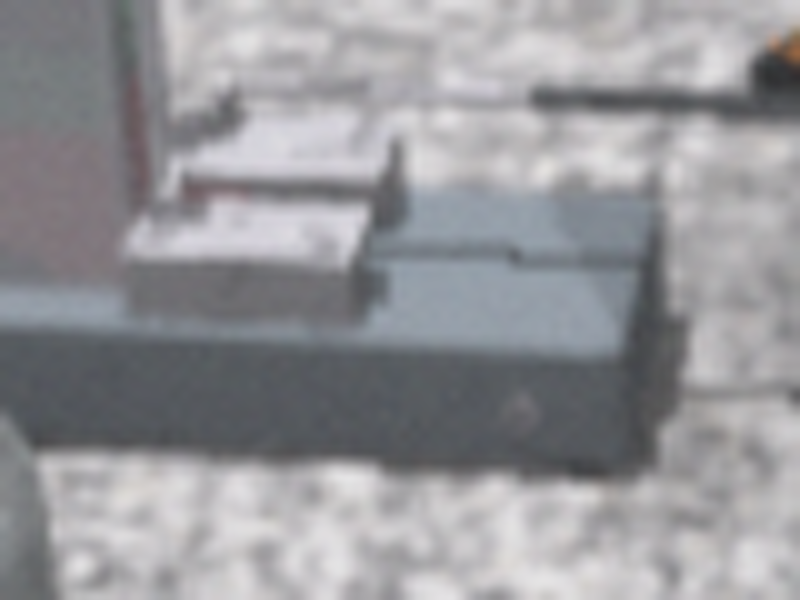

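View pics/top7.png

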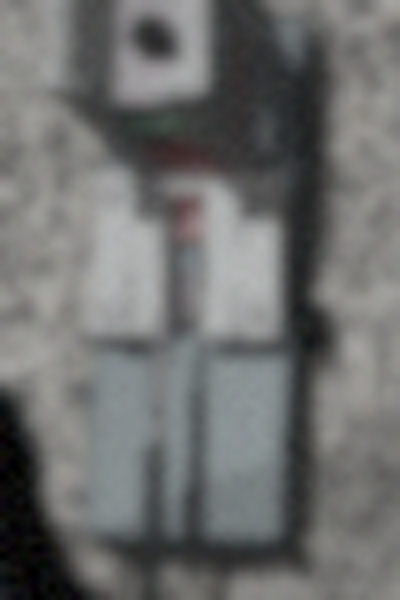

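Run:
```python
from h import *
s=np.load("side7.npy",allow_pickle=True).item();t=np.load("top7.npy",allow_pickle=True).item()
u=np.array([.99912,-.04188]); n=np.array([.04188,.99912]); O=np.array([648.7,197.4])
for nm,x,y,z,ob in (("cheek +y out",0,27.5,54,(355,265)),("cheek +y in",0,5,53,(370,205)),("cheek -y in",0,-5,53,(383,180)),("cheek -y out",0,-27.5,54,(398,138)),("front+y",-58,30,36,(615,353)),("front-y",-58,-30,36,(655,200))):
    p=np.r_[O+x*u+y*n,z]; print(nm,"pred",((proj(s,[p])-[240,270])*10).round(0),"obs",ob,"top8",((proj(t,[p])-[190,165])*8).round(0))
o=get_obs(); M=R.from_quat(o["tcp_rot"]).as_matrix()
for L in (165,168,171,174):
    P=o["tool_pos"]+M[:,1]*L; ax=P+[0,0,8.8]; tp=P-[0,0,3.7]
    print(L,"side",((proj(s,[ax,tp])-[240,270])*10).round(0).tolist(),"top",((proj(t,[ax])-[190,165])*8).round(0).tolist())
for a in (60,100,140):
    P=o["tool_pos"]+M[:,1]*a+[0,0,8.8];print(a,((proj(t,[P])-[190,165])*8).round(0).tolist())
```

```text
cheek +y out pred [[336. 253.]] obs (355, 265) top8 [[ 80. 330.]]
cheek +y in pred [[357. 198.]] obs (370, 205) top8 [[158. 332.]]
cheek -y in pred [[365. 172.]] obs (383, 180) top8 [[192. 333.]]
cheek -y out pred [[384. 112.]] obs (398, 138) top8 [[268. 334.]]
front+y pred [[609. 343.]] obs (615, 353) top8 [[ 75. 533.]]
front-y pred [[647. 185.]] obs (655, 200) top8 [[278. 537.]]
165 side [[244.0, 82.0], [248.0, 131.0]] top [[161.0, 236.0]]
168 side [[230.0, 81.0], [235.0, 130.0]] top [[161.0, 226.0]]
171 side [[216.0, 81.0], [221.0, 130.0]] top [[162.0, 215.0]]
174 side [[203.0, 80.0], [207.0, 129.0]] top [[162.0, 205.0]]
60 [[144.0, 595.0]]
100 [[150.0, 457.0]]
140 [[157.0, 321.0]]
```

Run:
```python
from h import *
t=np.load("top7.npy",allow_pickle=True).item()
f=t["frame"].astype(int).sum(2)
for r in (190,200,204,208,212,216,220,224,228,232,236): print(r,f[r,196:232].tolist())
crop(t,195,180,40,60,10,"top7b.png")
```

```text
190 [434, 424, 446, 462, 456, 456, 478, 481, 481, 481, 430, 329, 271, 273, 261, 244, 252, 274, 323, 417, 499, 528, 494, 431, 328, 259, 248, 246, 235, 190, 146, 115, 115, 151, 211, 304]
200 [469, 462, 440, 433, 465, 507, 519, 530, 533, 500, 491, 516, 529, 488, 393, 290, 290, 351, 390, 424, 503, 531, 531, 527, 526, 541, 538, 520, 432, 281, 153, 117, 164, 276, 380, 420]
204 [452, 408, 393, 409, 453, 485, 482, 472, 470, 458, 474, 502, 510, 455, 377, 280, 261, 313, 365, 447, 513, 531, 504, 490, 481, 470, 451, 456, 404, 282, 139, 103, 97, 128, 200, 293]
208 [462, 442, 428, 411, 382, 357, 331, 317, 294, 276, 240, 242, 265, 303, 316, 343, 376, 392, 366, 335, 343, 308, 277, 263, 275, 281, 272, 261, 244, 218, 181, 133, 90, 119, 160, 236]
212 [440, 431, 400, 385, 370, 379, 394, 417, 418, 422, 422, 412, 392, 384, 386, 405, 412, 383, 334, 348, 393, 424, 427, 432, 430, 435, 438, 432, 414, 343, 234, 156, 185, 278, 359, 391]
216 [431, 425, 410, 396, 377, 373, 406, 414, 426, 424, 421, 412, 393, 346, 367, 407, 407, 341, 282, 314, 389, 421, 430, 433, 432, 426, 443, 432, 401, 327, 213, 161, 214, 322, 39
[... 230 characters left out ...]
6, 418, 427, 423, 412, 360, 277, 229, 309, 379, 374, 311, 252, 291, 372, 403, 403, 385, 391, 386, 381, 376, 335, 247, 164, 142, 182, 240, 293, 305]
228 [327, 395, 396, 376, 374, 387, 412, 426, 416, 425, 406, 337, 247, 216, 274, 336, 304, 218, 198, 263, 341, 365, 366, 371, 373, 385, 373, 368, 327, 231, 156, 156, 200, 269, 323, 334]
232 [101, 189, 246, 286, 304, 294, 264, 233, 214, 222, 217, 187, 164, 158, 175, 204, 192, 152, 142, 183, 230, 232, 253, 252, 254, 247, 268, 248, 211, 157, 139, 189, 276, 343, 377, 384]
236 [40, 69, 132, 223, 314, 381, 406, 380, 321, 269, 232, 200, 173, 202, 273, 315, 301, 260, 236, 238, 215, 189, 189, 241, 259, 269, 266, 287, 284, 297, 279, 261, 259, 315, 330, 338]
```

View pics/top7b.png

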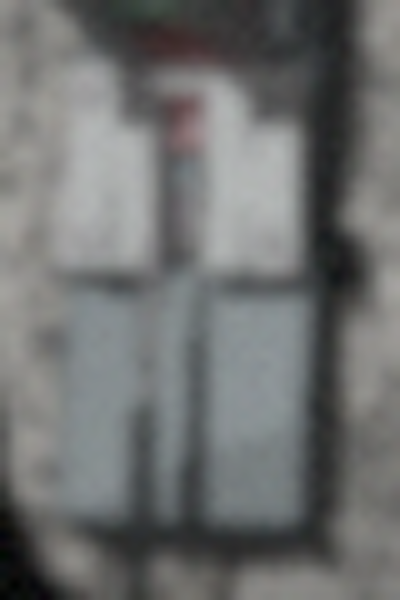

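Run:
```python
from h import *
t=np.load("top4.npy",allow_pickle=True).item()
f=t["frame"].astype(int)
y=np.radians(-8.1);d=np.array([np.cos(y),np.sin(y),0])
for a in (-50,-30,-10,10,40,60,80,100,130,150):
    P=np.array([464.3,-125.5,2])+d*a+[0,0,14 if a>25 else 18]
    p=proj(t,[P])[0]; r=int(round(p[1])); 
    row=f[r,340:368].sum(1); bg=np.median(row)
    w=np.clip(bg-row-25,0,None) if a<110 else np.clip(row-bg-25,0,None)
    sl=slice(5,23); print(a,p.round(1),"obs col",(w[sl]*np.arange(345,363)).sum()/max(w[sl].sum(),1))
hsv=cv2.cvtColor(t["frame"],cv2.COLOR_BGR2HSV)
o=cv2.inRange(hsv,(5,90,60),(25,255,255)); n,l,s,ce=cv2.connectedComponentsWithStats(o)
print([ (ce[i].round(1),s[i][4]) for i in range(1,n) if 340<ce[i][0]<365 and 200<ce[i][1]<320])
for a in (20,-40.5,-52): print(a,proj(t,[np.array([464.3,-125.5,24])+d*a]).round(1))
```

```text
-50 [347.6 303.4] obs col 347.80116959064327
-30 [348.6 295. ] obs col 348.7430107526882
-10 [349.5 286.6] obs col 349.7746930058729
10 [350.4 278.3] obs col 350.6182432432432
40 [351.7 265.9] obs col 351.96992481203006
60 [352.6 257.7] obs col 352.6969696969697
80 [353.6 249.5] obs col 353.61475409836066
100 [354.5 241.3] obs col 354.6265060240964
130 [355.8 229.2] obs col 0.0
150 [356.7 221.1] obs col 356.45652173913044
[(array([350.8, 275.6]), np.int32(8)), (array([348.5, 298.5]), np.int32(13)), (array([347.9, 303.5]), np.int32(12))]
20 [[351. 274.]]
-40.5 [[348.2 299.4]]
-52 [[347.7 304.2]]
```

Run:
```python
from h import *
t=np.load("top7.npy",allow_pickle=True).item()
c4=cam("top"); 
u=np.array([.99912,-.04188]); n=np.array([.04188,.99912]); O=np.array([648.7,197.4])
for nm,p,z in (("slotc204",(212.1,204),53),("slotc200",(212.0,200),53),("blockR216",(224.8,216),36),("blockR224",(224.4,224),36),("blockL216",(200.6,216),36),("mouth-row",(212,206.8),54),("front row",(212,232.5),36),("shaft",(208.9,224),79.5),("shaft",(208.8,228),79.5)):
    q=onz(t,[p],z)[0]; r=q[:2]-O; print(nm,q.round(1),"disp x %.1f y %.1f"%(r@u,r@n))
# average several frames for crispness
```

```text
slotc204 [654.8 196.8  53. ] disp x 6.2 y -0.3
slotc200 [664.4 197.1  53. ] disp x 15.7 y 0.3
blockR216 [628.4 169.7  36. ] disp x -19.1 y -28.6
blockR224 [609.1 170.6  36. ] disp x -38.4 y -28.4
blockL216 [629.6 227.1  36. ] disp x -20.3 y 28.8
mouth-row [647.9 196.8  54. ] disp x -0.7 y -0.6
front row [589.3 199.9  36. ] disp x -59.4 y 0.0
shaft [603.2 199.2  79.5] disp x -45.5 y -0.1
shaft [593.9 199.4  79.5] disp x -54.8 y -0.2
```

Request:
servo_tool(commands=[[0.0,[0.0092,-0.0007,-0.002],[0,-0.35,0]],[0.0,[0.0092,-0.0007,-0.007],[0,-0.35,0]],[0.0,[0.0092,-0.0007,-0.012],[0,-0.35,0]],[0.0,[0.0092,-0.0007,-0.012],[0,-0.35,0]]])

```text
t: 14.7
tool_pos: [516.2, 202.9, 57.9]
tcp_rot: [0.722, 0.692, -0.001, 0.0]
wrist_force: [0.3, -0.8, -1.2]
width: 0.161
```

```bash
sed -i 's/L=169.5/L=170.5/' st.py; python3 st.py
python3 - <<'E'
from h import *
c=cam("side"); np.save("side8.npy",c,allow_pickle=True); crop(c,240,270,80,60,10,"side8.png")
E
```

```text
t 14.7 tcp [516.17 202.93  57.92] fwd [ 0.9991 -0.0422 -0.0014] zt [-0.0015 -0.0022 -1.    ] F [ 0.27 -0.76 -1.2 ] T [-0.014  0.035 -0.044] qd 0.01
tip est disp frame x 37.8 y -0.1 z 54.0
```

View pics/side8.png

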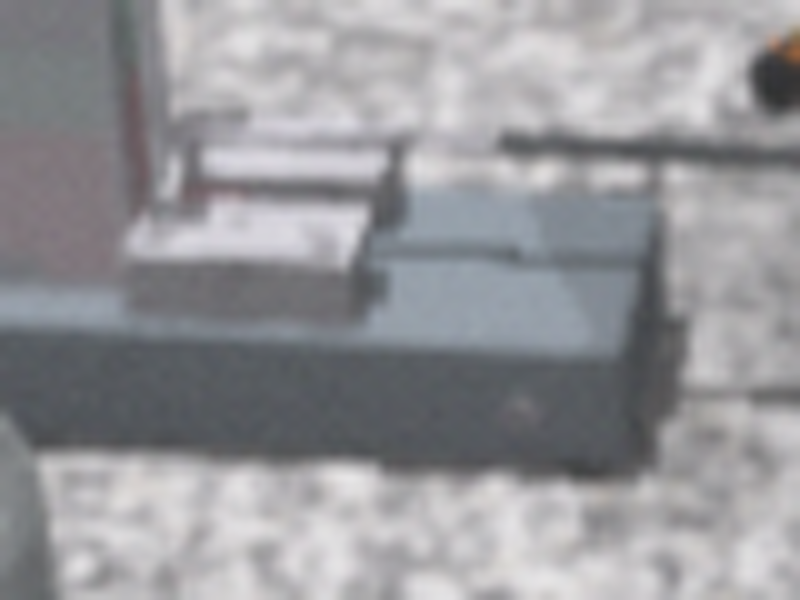

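Request:
servo_tool(commands=[[0.0,[0.0005,0.0,-0.004],[0,0,0]],[0.0,[0.0005,0.0,-0.0075],[0,0,0]],[0.0,[0.0005,0.0,-0.0095],[0,0,0]],[0.0,[0.0005,0.0,-0.0095],[0,0,0]]])

```text
t: 15.25
tool_pos: [516.8, 203.0, 48.6]
tcp_rot: [0.722, 0.692, -0.001, 0.0]
wrist_force: [0.1, -0.3, 0.6]
width: 0.165
```

```bash
python3 st.py
```

```text
t 15.25 tcp [516.77 202.97  48.59] fwd [ 0.9991 -0.0422 -0.0012] zt [-0.0013 -0.0021 -1.    ] F [ 0.09 -0.34  0.6 ] T [-0.01  -0.012 -0.048] qd 0.005
tip est disp frame x 38.4 y -0.0 z 44.7
```

Request:
servo_tool(commands=[[0.0,[0.0,0.0,-0.002],[0,0,0]],[0.0,[0.0,0.0,-0.004],[0,0,0]],[0.0,[0.0,0.0,-0.004],[0,0,0]]])

```text
t: 15.62
tool_pos: [516.6, 202.9, 44.4]
tcp_rot: [0.722, 0.692, -0.001, 0.0]
wrist_force: [0.1, -0.5, -0.8]
width: 0.164
```

```bash
python3 st.py
```

```text
t 15.625 tcp [516.63 202.91  44.41] fwd [ 0.9991 -0.0422 -0.0015] zt [-0.0016 -0.0022 -1.    ] F [ 0.13 -0.53 -0.83] T [-0.001 -0.034 -0.025] qd 0.003
tip est disp frame x 38.3 y -0.1 z 40.4
```

Request:
servo_tool(commands=[[0.0,[0.0,0.0,-0.001],[0,0,0]],[0.0,[0.0,0.0,-0.001],[0,0,0]]])

```text
t: 15.88
tool_pos: [516.6, 202.9, 43.4]
tcp_rot: [0.722, 0.692, -0.001, 0.0]
wrist_force: [-0.2, -0.4, -0.4]
width: 0.162
```

```bash
python3 st.py
```

```text
t 15.875 tcp [516.62 202.89  43.36] fwd [ 0.9991 -0.0422 -0.0015] zt [-0.0016 -0.0022 -1.    ] F [-0.17 -0.45 -0.42] T [ 0.04  -0.003 -0.005] qd 0.003
tip est disp frame x 38.3 y -0.1 z 39.4
```

Request:
servo_tool(commands=[[0.0,[0.0,0.0,-0.0008],[0,0,0]],[0.0,[0.0,0.0,-0.0008],[0,0,0]]])

```text
t: 16.12
tool_pos: [516.6, 202.9, 42.5]
tcp_rot: [0.722, 0.692, -0.001, 0.0]
wrist_force: [-0.0, 0.1, 0.2]
width: 0.163
```

```bash
python3 st.py
```

```text
t 16.125 tcp [516.59 202.91  42.53] fwd [ 0.9991 -0.0422 -0.0016] zt [-0.0017 -0.0022 -1.    ] F [-0.01  0.1   0.22] T [ 0.004 -0.004 -0.   ] qd 0.002
tip est disp frame x 38.3 y -0.1 z 38.6
```

Request:
servo_tool(commands=[[0.0,[0.0,0.0,-0.0008],[0,0,0]],[0.0,[0.0,0.0,-0.0008],[0,0,0]]])

```text
t: 16.38
tool_pos: [516.6, 202.9, 41.7]
tcp_rot: [0.722, 0.692, -0.001, 0.0]
wrist_force: [-0.1, 0.4, 0.8]
width: 0.16
```

```bash
python3 st.py
```

```text
t 16.375 tcp [516.63 202.91  41.72] fwd [ 0.9991 -0.0422 -0.0015] zt [-0.0016 -0.0022 -1.    ] F [-0.09  0.38  0.76] T [ 0.017 -0.047  0.039] qd 0.002
tip est disp frame x 38.3 y -0.1 z 37.8
```

Request:
servo_tool(commands=[[0.0,[0.0,0.0,-0.0008],[0,0,0]],[0.0,[0.0,0.0,-0.0008],[0,0,0]]])

```text
t: 16.62
tool_pos: [516.6, 202.9, 40.9]
tcp_rot: [0.722, 0.692, -0.001, 0.0]
wrist_force: [-0.6, 0.4, 0.6]
width: 0.163
```

```bash
python3 st.py
```

```text
t 16.625 tcp [516.65 202.93  40.92] fwd [ 0.9991 -0.0422 -0.0015] zt [-0.0015 -0.0022 -1.    ] F [-0.57  0.36  0.63] T [-0.007 -0.158  0.003] qd 0.001
tip est disp frame x 38.3 y -0.1 z 37.0
```

Contact is felt at TCP z≈41.2 (moment -0.16 N·m, about 1 N), so the hook is on the cassette floor and the true tip is about TCP-2.2. I'll raise it slightly and draw back to find the wall.

Request:
servo_tool(commands=[[0.0,[0.0,0.0,0.0013],[0,0,0]],[0.0,[-0.001,0.0,0.0013],[0,0,0]],[0.0,[-0.002,0.0001,0.0013],[0,0,0]],[0.0,[-0.002,0.0001,0.0013],[0,0,0]]])

```text
t: 17.12
tool_pos: [514.5, 203.0, 42.2]
tcp_rot: [0.722, 0.692, -0.001, 0.0]
wrist_force: [1.0, 0.3, -0.3]
width: 0.159
```

```bash
python3 st.py
```

```text
t 17.125 tcp [514.51 203.01  42.16] fwd [ 0.9991 -0.0422 -0.0016] zt [-0.0017 -0.0023 -1.    ] F [ 0.99  0.28 -0.35] T [-0.05  -0.    -0.012] qd 0.002
tip est disp frame x 36.2 y -0.1 z 38.2
```

Request:
servo_tool(commands=[[0.0,[-0.0005,0.0,0.0],[0,0,0]],[0.0,[-0.001,0.0,0.0],[0,0,0]],[0.0,[-0.001,0.0,0.0],[0,0,0]]])

```text
t: 17.5
tool_pos: [513.5, 203.0, 42.2]
tcp_rot: [0.722, 0.692, -0.001, 0.0]
wrist_force: [-0.6, 0.5, -1.6]
width: 0.163
```

```bash
python3 st.py
```

```text
t 17.5 tcp [513.46 203.01  42.18] fwd [ 0.9991 -0.0421 -0.0016] zt [-0.0017 -0.0023 -1.    ] F [-0.62  0.54 -1.56] T [-0.003 -0.077 -0.043] qd 0.002
tip est disp frame x 35.1 y -0.1 z 38.2
```

Request:
servo_tool(commands=[[0.0,[-0.0008,0.0,0.0],[0,0,0]],[0.0,[-0.0015,0.0001,0.0],[0,0,0]],[0.0,[-0.0015,0.0001,0.0],[0,0,0]]])

```text
t: 17.88
tool_pos: [511.9, 203.1, 42.2]
tcp_rot: [0.722, 0.692, -0.001, 0.0]
wrist_force: [0.4, -0.5, 0.3]
width: 0.163
```

```bash
python3 st.py
```

```text
t 17.875 tcp [511.94 203.13  42.2 ] fwd [ 0.9991 -0.0421 -0.0016] zt [-0.0017 -0.0023 -1.    ] F [ 0.4  -0.45  0.29] T [-0.027 -0.109 -0.009] qd 0.002
tip est disp frame x 33.6 y -0.1 z 38.2
```

Request:
servo_tool(commands=[[0.0,[-0.001,0.0,0.0],[0,0,0]],[0.0,[-0.0015,0.0001,0.0],[0,0,0]],[0.0,[-0.0015,0.0001,0.0],[0,0,0]]])

```text
t: 18.25
tool_pos: [510.7, 203.3, 42.3]
tcp_rot: [0.722, 0.692, -0.001, 0.0]
wrist_force: [3.3, -1.2, -0.9]
width: 0.16
```

```bash
python3 st.py
python3 - <<'E'
from h import *
c=cam("top"); crop(c,195,180,40,60,10,"top9.png"); c=cam("side"); crop(c,240,270,80,60,10,"side9.png")
E
```

```text
t 18.25 tcp [510.69 203.25  42.34] fwd [ 0.9991 -0.0422 -0.001 ] zt [-0.0011 -0.0022 -1.    ] F [ 3.32 -1.22 -0.95] T [-0.093 -0.872 -0.031] qd 0.001
tip est disp frame x 32.4 y 0.0 z 38.5
```

View pics/top9.png

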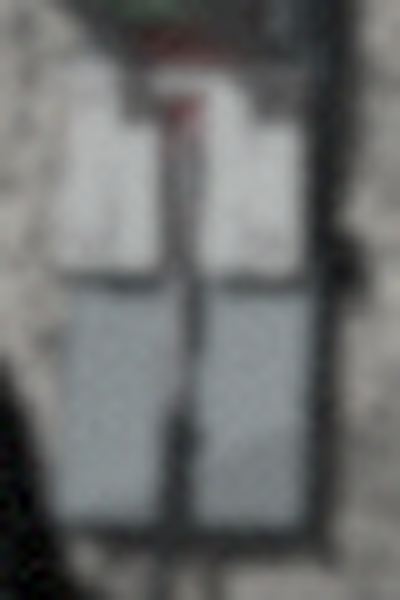

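View pics/side9.png

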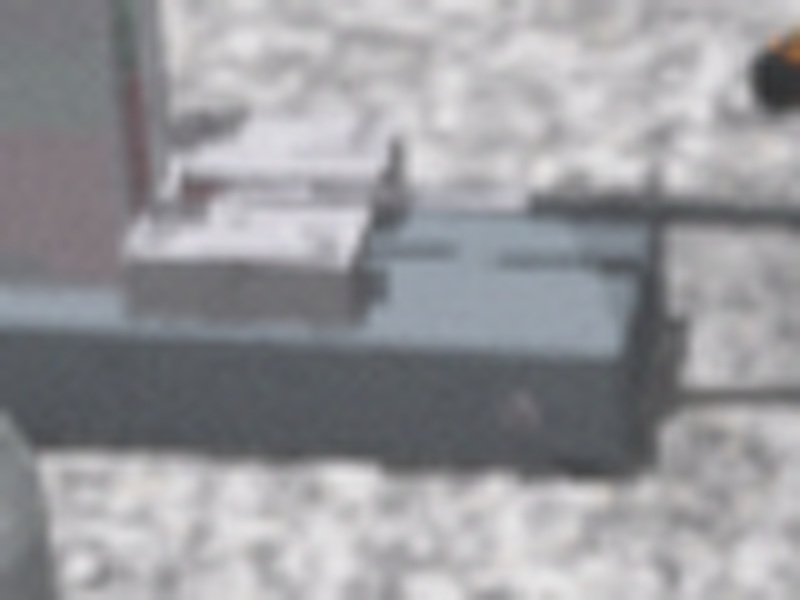

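Hook contacts the front wall (3.3 N pull). Now I draw in short steps, watching the force.

Request:
servo_tool(commands=[[0.0,[-0.001,0.0,0.0],[0,0,0]],[0.0,[-0.002,0.0001,0.0],[0,0,0]],[0.0,[-0.002,0.0001,0.0],[0,0,0]]])

```text
t: 18.73
tool_pos: [508.5, 203.4, 42.3]
tcp_rot: [0.722, 0.692, -0.001, 0.0]
wrist_force: [4.8, -0.1, -0.0]
width: 0.156
```

```bash
python3 st.py
```

```text
t 18.725 tcp [508.52 203.36  42.28] fwd [ 0.9991 -0.0421 -0.0013] zt [-0.0014 -0.0022 -1.    ] F [ 4.75 -0.07 -0.03] T [-0.024 -0.642  0.026] qd 0.002
tip est disp frame x 30.2 y 0.0 z 38.4
```

Request:
servo_tool(commands=[[0.0,[-0.001,0.0,0.0],[0,0,0]],[0.0,[-0.002,0.0001,0.0],[0,0,0]],[0.0,[-0.003,0.0001,0.0],[0,0,0]],[0.0,[-0.003,0.0001,0.0],[0,0,0]]])

```text
t: 19.23
tool_pos: [505.4, 203.4, 42.3]
tcp_rot: [0.722, 0.692, -0.001, 0.0]
wrist_force: [3.3, -0.3, -0.5]
width: 0.159
```

```bash
python3 st.py
```

```text
t 19.225 tcp [505.35 203.45  42.29] fwd [ 0.9991 -0.042  -0.0015] zt [-0.0016 -0.0023 -1.    ] F [ 3.28 -0.31 -0.48] T [-0.016 -0.674  0.008] qd 0.002
tip est disp frame x 27.0 y 0.0 z 38.3
```

Request:
servo_tool(commands=[[0.0,[-0.001,0.0,0.0001],[0,0,0]],[0.0,[-0.002,0.0001,0.0002],[0,0,0]],[0.0,[-0.003,0.0001,0.0004],[0,0,0]],[0.0,[-0.003,0.0001,0.0004],[0,0,0]]])

```text
t: 19.73
tool_pos: [502.3, 203.5, 42.7]
tcp_rot: [0.722, 0.692, -0.001, 0.0]
wrist_force: [3.4, -0.3, -0.4]
width: 0.163
```

```bash
python3 st.py
```

```text
t 19.725 tcp [502.27 203.55  42.7 ] fwd [ 0.9991 -0.042  -0.0015] zt [-0.0016 -0.0022 -1.    ] F [ 3.39 -0.32 -0.37] T [ 0.044 -0.645  0.033] qd 0.003
tip est disp frame x 23.9 y -0.0 z 38.7
```

Request:
servo_tool(commands=[[0.0,[-0.001,0.0,0.0002],[0,0,0]],[0.0,[-0.002,0.0001,0.0004],[0,0,0]],[0.0,[-0.003,0.0001,0.0006],[0,0,0]],[0.0,[-0.003,0.0001,0.0006],[0,0,0]]])

```text
t: 20.23
tool_pos: [499.1, 203.6, 43.3]
tcp_rot: [0.722, 0.692, -0.001, 0.0]
wrist_force: [2.8, 0.6, -0.6]
width: 0.165
```

```bash
python3 st.py
```

```text
t 20.225 tcp [499.12 203.64  43.3 ] fwd [ 0.9991 -0.0419 -0.0017] zt [-0.0018 -0.0023 -1.    ] F [ 2.79  0.61 -0.55] T [ 0.005 -0.639 -0.059] qd 0.001
tip est disp frame x 20.8 y -0.1 z 39.3
```

Run:
```python
from h import *
c=cam("top"); crop(c,195,180,40,60,10,"top10.png"); c=cam("side"); crop(c,240,270,80,60,10,"side10.png")
```

```text
(no output)
```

View pics/top10.png

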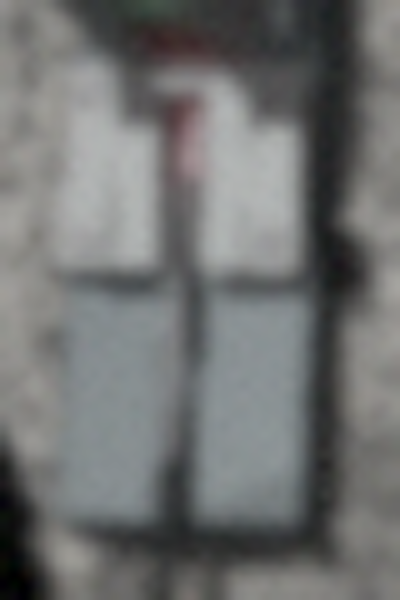

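View pics/side10.png

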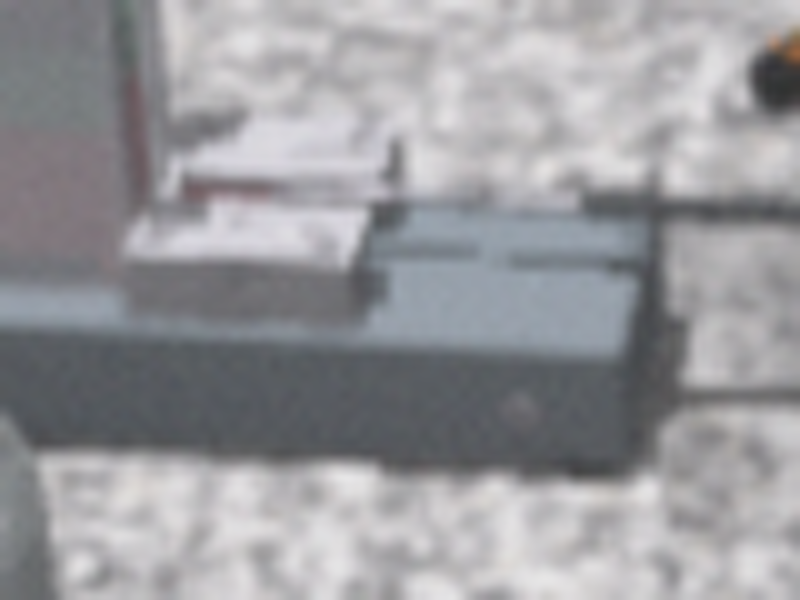

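Request:
servo_tool(commands=[[0.0,[-0.001,0.0,0.0001],[0,0,0]],[0.0,[-0.002,0.0001,0.0002],[0,0,0]],[0.0,[-0.003,0.0001,0.0003],[0,0,0]],[0.0,[-0.004,0.0002,0.0004],[0,0,0]],[0.0,[-0.004,0.0002,0.0004],[0,0,0]]])

```text
t: 20.95
tool_pos: [495.1, 203.9, 43.7]
tcp_rot: [0.722, 0.692, -0.001, 0.0]
wrist_force: [3.8, -0.3, -0.3]
width: 0.159
```

```bash
python3 st.py
```

```text
t 20.95 tcp [495.08 203.88  43.71] fwd [ 0.9991 -0.0419 -0.0017] zt [-0.0018 -0.0022 -1.    ] F [ 3.84 -0.33 -0.31] T [-0.04  -0.782 -0.027] qd 0.002
tip est disp frame x 16.7 y 0.0 z 39.7
```

Request:
servo_tool(commands=[[0.0,[0,0.0,-0.0008],[0,0,0]],[0.0,[0,0.0,-0.0008],[0,0,0]]])

```text
t: 21.2
tool_pos: [495.0, 203.9, 42.8]
tcp_rot: [0.722, 0.692, -0.001, 0.0]
wrist_force: [3.2, 0.6, 0.9]
width: 0.163
```

```bash
python3 st.py
```

```text
t 21.2 tcp [495.03 203.86  42.85] fwd [ 0.9991 -0.0419 -0.0018] zt [-0.0019 -0.0023 -1.    ] F [3.18 0.59 0.91] T [ 0.001 -0.846  0.005] qd 0.001
tip est disp frame x 16.7 y 0.0 z 38.8
```

Request:
servo_tool(commands=[[0.0,[-0.001,0.0,0.0],[0,0,0]],[0.0,[-0.002,0.0001,0.0],[0,0,0]],[0.0,[-0.003,0.0001,0.0],[0,0,0]],[0.0,[-0.003,0.0001,0.0],[0,0,0]]])

```text
t: 21.7
tool_pos: [491.8, 203.9, 42.8]
tcp_rot: [0.722, 0.692, -0.002, 0.0]
wrist_force: [1.0, 0.2, 0.2]
width: 0.161
```

```bash
python3 st.py
```

```text
t 21.7 tcp [491.8  203.94  42.82] fwd [ 0.9991 -0.0418 -0.0021] zt [-0.0022 -0.0023 -1.    ] F [1.04 0.2  0.21] T [-0.059 -0.522  0.041] qd 0.003
tip est disp frame x 13.5 y -0.0 z 38.8
```

Request:
servo_tool(commands=[[0.0,[-0.001,0.0,0.0],[0,0,0]],[0.0,[-0.002,0.0001,0.0],[0,0,0]],[0.0,[-0.003,0.0001,0.0001],[0,0,0]],[0.0,[-0.003,0.0001,0.0001],[0,0,0]]])

```text
t: 22.2
tool_pos: [488.7, 204.0, 43.0]
tcp_rot: [0.722, 0.692, -0.002, 0.0]
wrist_force: [1.3, 0.3, 1.5]
width: 0.161
```

```bash
python3 st.py;  python3 - <<'E'
from h import *
c=cam("top"); crop(c,195,180,40,60,10,"top11.png"); c=cam("side"); crop(c,200,220,120,100,6,"side11.png")
E
```

```text
t 22.2 tcp [488.69 204.04  42.96] fwd [ 0.9991 -0.0418 -0.0021] zt [-0.0022 -0.0023 -1.    ] F [1.35 0.26 1.51] T [-0.03  -0.672  0.032] qd 0.002
tip est disp frame x 10.3 y -0.1 z 38.9
```

View pics/top11.png

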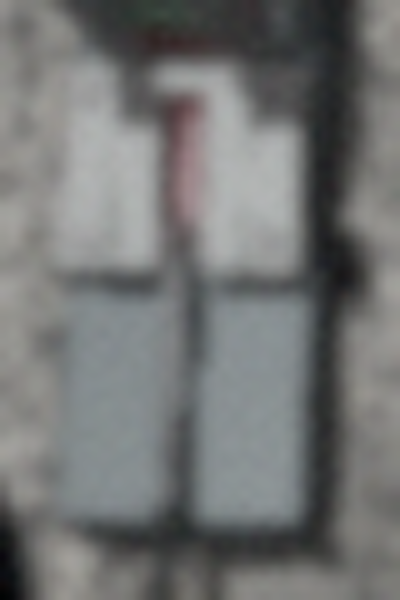

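View pics/side11.png

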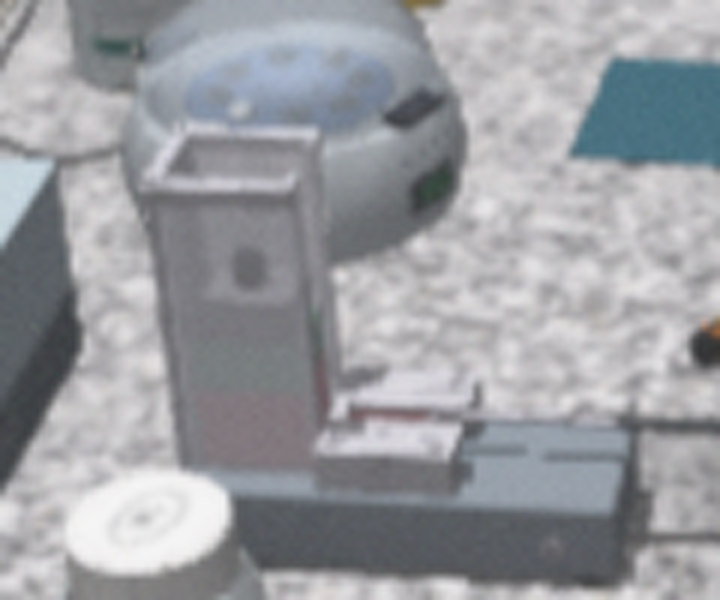

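Request:
servo_tool(commands=[[0.0,[-0.001,0.0,0.0003],[0,0,0]],[0.0,[-0.002,0.0001,0.0004],[0,0,0]],[0.0,[-0.003,0.0001,0.0006],[0,0,0]],[0.0,[-0.004,0.0002,0.0008],[0,0,0]],[0.0,[-0.004,0.0002,0.0008],[0,0,0]]])

```text
t: 22.92
tool_pos: [484.6, 204.2, 43.7]
tcp_rot: [0.722, 0.692, -0.002, -0.0]
wrist_force: [-0.2, 0.7, 0.1]
width: 0.16
```

```bash
python3 st.py;  python3 - <<'E'
from h import *
c=cam("side"); crop(c,200,220,120,100,6,"side12.png")
E
```

```text
t 22.925 tcp [484.56 204.21  43.71] fwd [ 0.9991 -0.0418 -0.0024] zt [-0.0025 -0.0023 -1.    ] F [-0.23  0.69  0.13] T [-0.011 -0.44   0.043] qd 0.003
tip est disp frame x 6.2 y -0.1 z 39.6
```

View pics/side12.png

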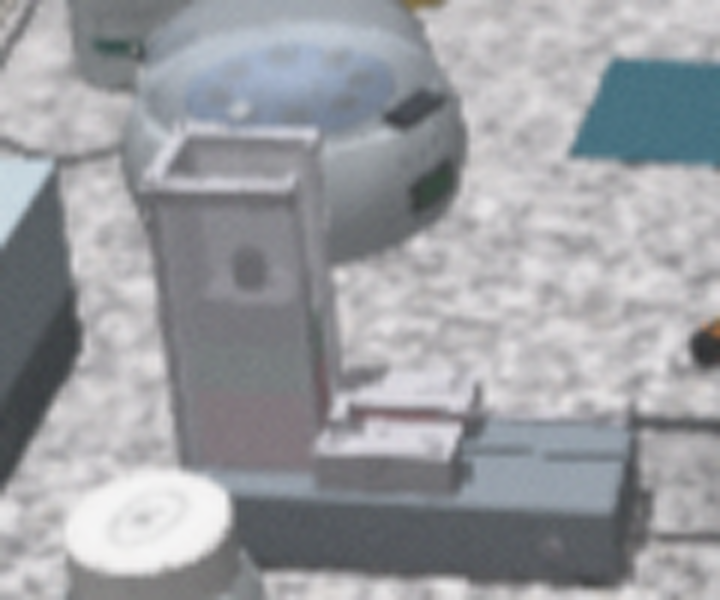

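Request:
servo_tool(commands=[[0.0,[-0.001,0.0,0.0],[0,0,0]],[0.0,[-0.002,0.0001,0.0],[0,0,0]],[0.0,[-0.003,0.0001,0.0001],[0,0,0]],[0.0,[-0.004,0.0002,0.0002],[0,0,0]],[0.0,[-0.004,0.0002,0.0002],[0,0,0]]])

```text
t: 23.6
tool_pos: [480.4, 204.4, 43.9]
tcp_rot: [0.722, 0.692, -0.002, -0.0]
wrist_force: [0.8, -0.1, 0.8]
width: 0.162
```

```bash
python3 st.py;  python3 - <<'E'
from h import *
c=cam("side"); crop(c,200,220,120,100,6,"side13.png")
c=cam("top"); crop(c,195,180,40,60,10,"top13.png")
E
```

```text
t 23.6 tcp [480.38 204.44  43.86] fwd [ 0.9991 -0.0416 -0.0027] zt [-0.0028 -0.0023 -1.    ] F [ 0.81 -0.12  0.76] T [-0.005 -0.376 -0.032] qd 0.003
tip est disp frame x 2.0 y 0.0 z 39.7
```

View pics/side13.png

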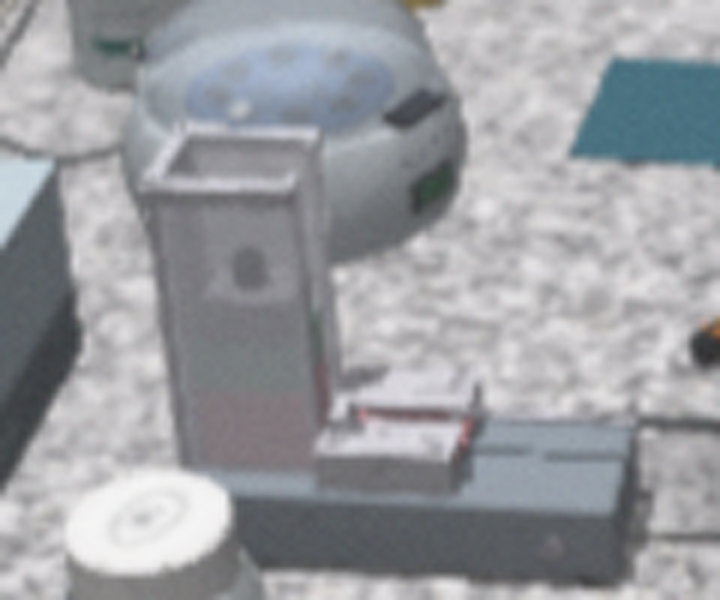

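View pics/top13.png

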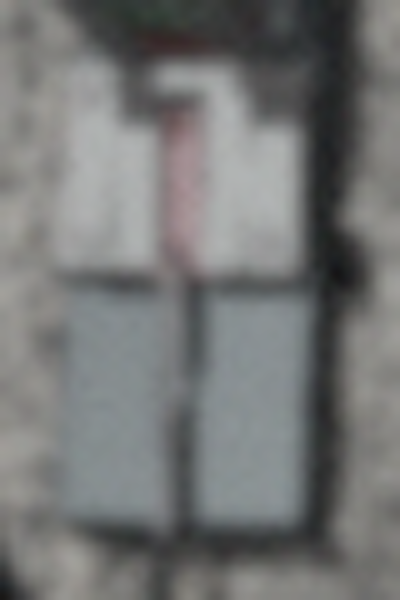

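The cassette front is now at the mouth (top crop row 270). The stack's colour boundary is about 3 px (about 6 mm) lower than in the earlier view, so the stack has dropped. I'll keep drawing.

Request:
servo_tool(commands=[[0.0,[-0.0015,0.0,0.0001],[0,0,0]],[0.0,[-0.003,0.0001,0.0002],[0,0,0]],[0.0,[-0.0045,0.0002,0.0004],[0,0,0]],[0.0,[-0.006,0.0002,0.0005],[0,0,0]],[0.0,[-0.006,0.0002,0.0005],[0,0,0]]])

```text
t: 24.32
tool_pos: [474.1, 204.6, 44.3]
tcp_rot: [0.722, 0.692, -0.002, -0.0]
wrist_force: [-1.7, -0.0, 0.1]
width: 0.163
```

```bash
python3 st.py;  python3 - <<'E'
from h import *
c=cam("side"); crop(c,240,270,80,60,10,"side14.png")
E
```

```text
t 24.325 tcp [474.14 204.6   44.29] fwd [ 0.9991 -0.0416 -0.0031] zt [-0.0032 -0.0024 -1.    ] F [-1.68 -0.01  0.09] T [-0.011 -0.058  0.073] qd 0.003
tip est disp frame x -4.2 y -0.1 z 40.1
```

View pics/side14.png

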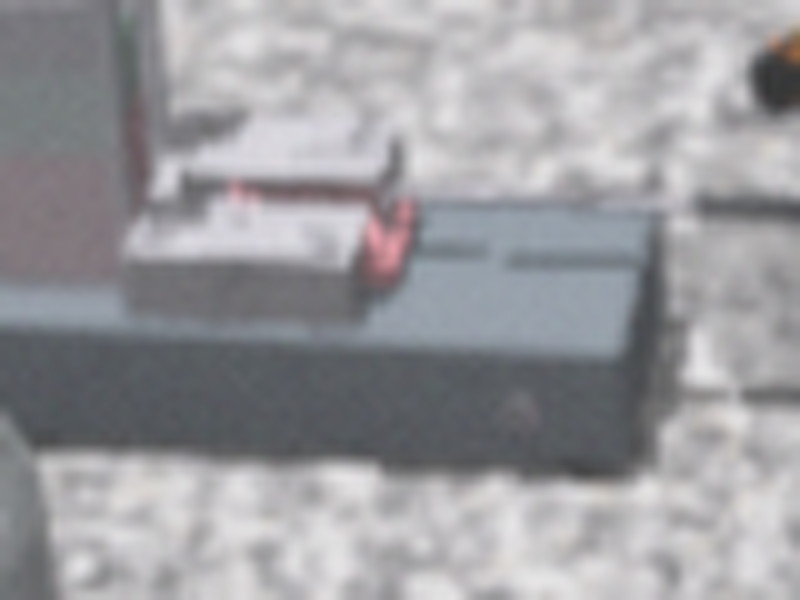

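Request:
servo_tool(commands=[[0.0,[-0.0015,0.0001,0.0001],[0,0,0]],[0.0,[-0.003,0.0001,0.0002],[0,0,0]],[0.0,[-0.0045,0.0002,0.0003],[0,0,0]],[0.0,[-0.006,0.0003,0.0004],[0,0,0]],[0.0,[-0.007,0.0003,0.0004],[0,0,0]],[0.0,[-0.007,0.0003,0.0004],[0,0,0]]])

```text
t: 25.12
tool_pos: [467.1, 204.9, 44.7]
tcp_rot: [0.722, 0.692, -0.002, -0.0]
wrist_force: [-0.1, 0.1, -0.6]
width: 0.157
```

```bash
python3 st.py;  python3 - <<'E'
from h import *
c=cam("side"); crop(c,240,270,80,60,10,"side15.png")
E
```

```text
t 25.125 tcp [467.12 204.91  44.68] fwd [ 0.9991 -0.0415 -0.0031] zt [-0.0032 -0.0024 -1.    ] F [-0.13  0.14 -0.55] T [ 0.005 -0.002  0.005] qd 0.002
tip est disp frame x -11.2 y -0.0 z 40.4
```

View pics/side15.png

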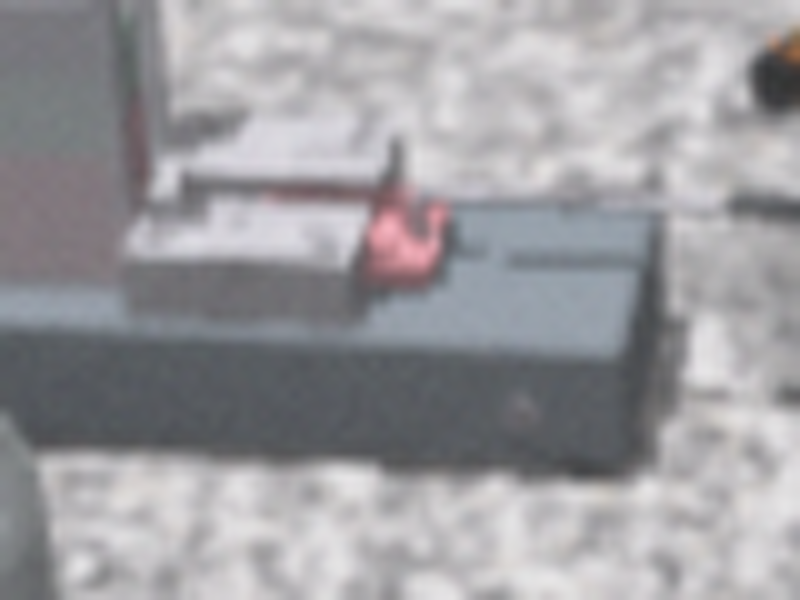

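Request:
servo_tool(commands=[[0.0,[-0.0015,0.0001,-0.0001],[0,0,0]],[0.0,[-0.003,0.0001,-0.0003],[0,0,0]],[0.0,[-0.0045,0.0002,-0.0005],[0,0,0]],[0.0,[-0.0045,0.0002,-0.0007],[0,0,0]]])

```text
t: 25.68
tool_pos: [462.5, 205.1, 44.0]
tcp_rot: [0.722, 0.692, -0.002, -0.0]
wrist_force: [-0.4, -0.3, -1.2]
width: 0.16
```

```bash
python3 st.py;  python3 - <<'E'
from h import *
c=cam("side"); crop(c,240,270,80,60,10,"side16.png")
E
```

```text
t 25.675 tcp [462.52 205.09  43.97] fwd [ 0.9991 -0.0415 -0.0032] zt [-0.0033 -0.0024 -1.    ] F [-0.41 -0.34 -1.17] T [ 0.058  0.005 -0.029] qd 0.003
tip est disp frame x -15.9 y -0.1 z 39.7
```

View pics/side16.png

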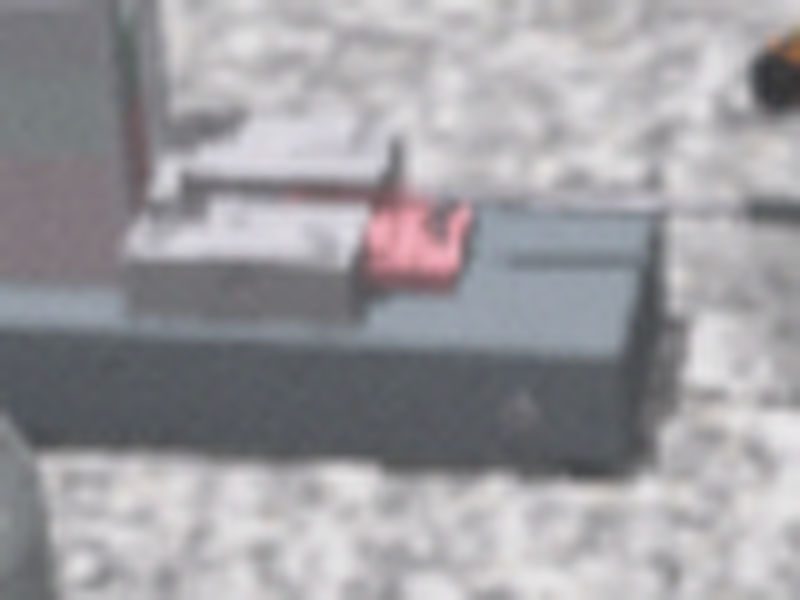

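Request:
servo_tool(commands=[[0.0,[-0.001,0.0001,-0.0005],[0,0,0]],[0.0,[-0.0025,0.0001,-0.001],[0,0,0]],[0.0,[-0.004,0.0002,-0.0012],[0,0,0]],[0.0,[-0.006,0.0003,-0.0012],[0,0,0]],[0.0,[-0.006,0.0003,-0.0012],[0,0,0]]])

```text
t: 26.35
tool_pos: [456.4, 205.4, 42.8]
tcp_rot: [0.722, 0.692, -0.002, -0.0]
wrist_force: [0.0, 0.3, 0.7]
width: 0.163
```

```bash
python3 st.py;  python3 - <<'E'
from h import *
c=cam("side"); crop(c,240,270,80,60,10,"side17.png")
E
```

```text
t 26.35 tcp [456.43 205.43  42.78] fwd [ 0.9991 -0.0414 -0.0032] zt [-0.0033 -0.0024 -1.    ] F [0.01 0.26 0.69] T [ 0.025  0.004 -0.028] qd 0.004
tip est disp frame x -21.9 y 0.0 z 38.5
```

View pics/side17.png

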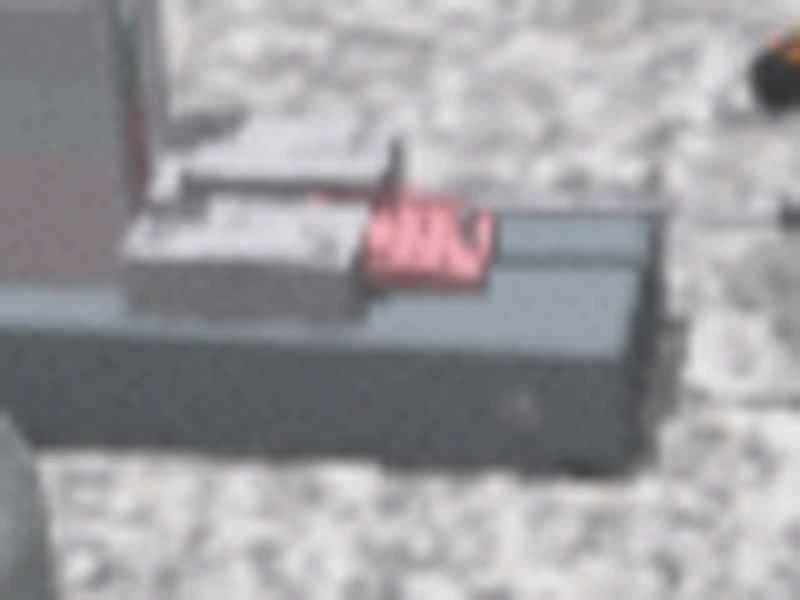

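Request:
servo_tool(commands=[[0.0,[-0.0015,0.0001,-0.0002],[0,0,0]],[0.0,[-0.0035,0.0001,-0.0003],[0,0,0]],[0.0,[-0.0055,0.0002,-0.0003],[0,0,0]],[0.0,[-0.0075,0.0003,-0.0003],[0,0,0]],[0.0,[-0.01,0.0004,-0.0003],[0,0,0]],[0.0,[-0.01,0.0004,-0.0003],[0,0,0]]])

```text
t: 27.15
tool_pos: [446.2, 205.8, 42.5]
tcp_rot: [0.722, 0.692, -0.002, -0.0]
wrist_force: [-1.8, -0.5, -0.7]
width: 0.16
```

```bash
python3 st.py;  python3 - <<'E'
from h import *
c=cam("side"); crop(c,240,270,80,60,10,"side18.png")
E
```

```text
t 27.15 tcp [446.23 205.8   42.46] fwd [ 0.9991 -0.0413 -0.0034] zt [-0.0035 -0.0024 -1.    ] F [-1.83 -0.45 -0.69] T [ 0.004  0.018 -0.025] qd 0.004
tip est disp frame x -32.2 y -0.0 z 38.2
```

View pics/side18.png

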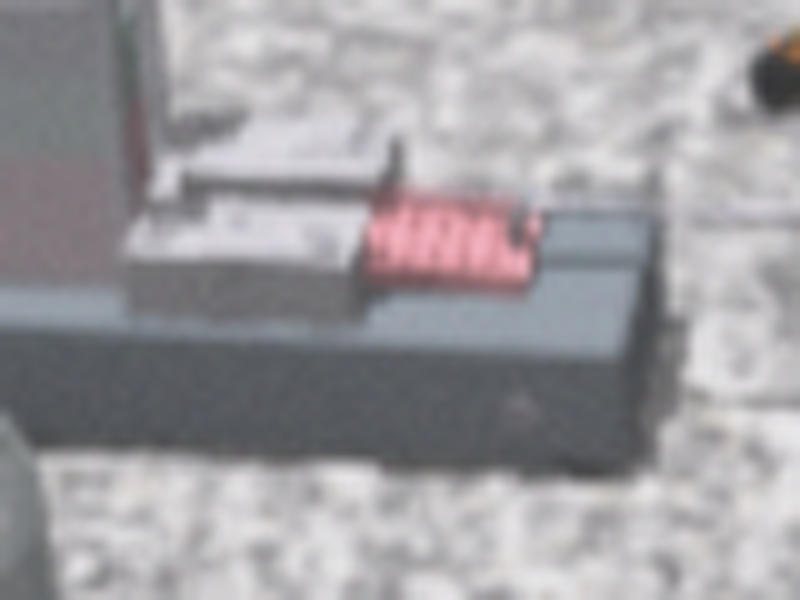

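Request:
servo_tool(commands=[[0.0,[-0.0015,0.0001,0.0],[0,0,0]],[0.0,[-0.0035,0.0001,0.0],[0,0,0]],[0.0,[-0.0055,0.0002,0.0],[0,0,0]],[0.0,[-0.0075,0.0003,0.0],[0,0,0]],[0.0,[-0.0095,0.0004,0.0],[0,0,0]],[0.0,[-0.0105,0.0004,0.0],[0,0,0]],[0.0,[-0.0105,0.0004,0.0],[0,0,0]]])

```text
t: 28.08
tool_pos: [435.7, 206.2, 42.4]
tcp_rot: [0.722, 0.692, -0.002, -0.0]
wrist_force: [-0.9, 0.8, -1.0]
width: 0.16
```

```bash
python3 st.py;  python3 - <<'E'
from h import *
c=cam("side"); crop(c,240,270,80,60,10,"side19.png"); c=cam("top"); crop(c,195,180,40,60,10,"top19.png")
E
```

```text
t 28.075 tcp [435.72 206.21  42.45] fwd [ 0.9991 -0.0413 -0.0035] zt [-0.0036 -0.0024 -1.    ] F [-0.94  0.77 -1.02] T [ 0.027 -0.011 -0.005] qd 0.004
tip est disp frame x -42.7 y -0.0 z 38.2
```

View pics/side19.png

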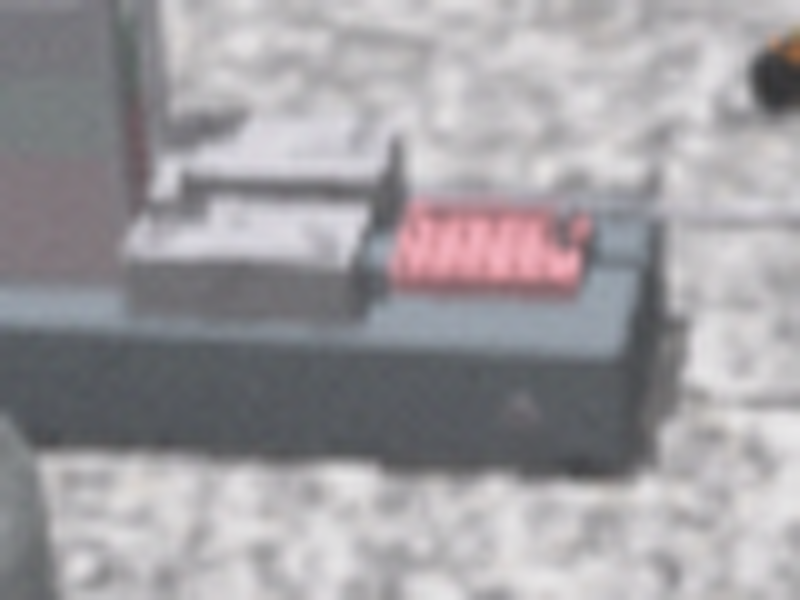

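View pics/top19.png

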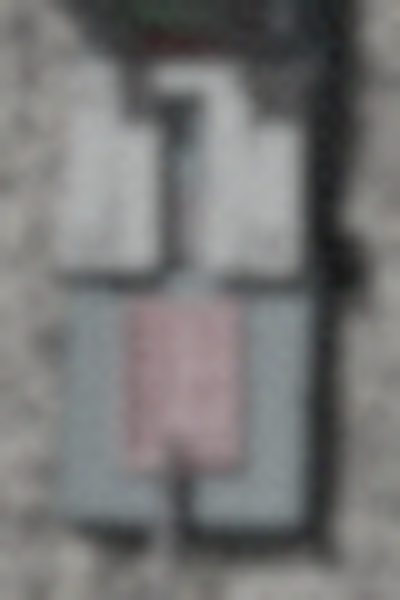

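The cassette lies flat and wholly on the shelf (top crop rows 297–470, side crop 395–590), with about 6 mm clear behind it. I'll lift the hook straight out.

Request:
servo_tool(commands=[[0.0,[0.001,0.0,0.0],[0,0,0]],[0.0,[0.001,0.0,0.004],[0,0,0]],[0.0,[0.001,0.0,0.012],[0,0,0]],[0.0,[0.0,0.0,0.04],[0,0,0]],[0.0,[0.0,0.0,0.1],[0,0,0]],[0.0,[0.0,-0.01,0.15],[0,0,0]],[0.0,[0.005,-0.06,0.155],[0,0,-3]],[0.0,[0.01,-0.12,0.155],[0,0,-5.7]],[0.0,[0.015,-0.18,0.155],[0,0,-5.7]],[0.0,[0.02,-0.24,0.15],[0,0,-5.7]],[0.0,[0.025,-0.29,0.12],[0,0,-5.7]],[0.0,[0.0285,-0.32,0.08],[0,0,-5.7]]])

```text
t: 29.68
tool_pos: [465.0, -116.3, 122.9]
tcp_rot: [0.756, 0.655, -0.001, 0.001]
wrist_force: [0.4, 1.0, -0.7]
width: 0.162
```

Run:
```python
from h import *
o=get_obs(); M=R.from_quat(o["tcp_rot"]).as_matrix(); print(o["t"],o["tool_pos"],M.round(4).tolist(),np.degrees(np.arctan2(M[1,0],M[0,0])),o["wrist_force"])
c=cam("top"); crop(c,195,180,40,60,10,"top20.png")
```

```text
29.675 [ 465.04353605 -116.2918305   122.87635894] [[0.1423, 0.9898, -0.001], [0.9898, -0.1423, -0.0028], [-0.0029, -0.0006, -1.0]] 81.82135212593967 [ 0.39075199  1.03614455 -0.71338386]
```

View pics/top20.png

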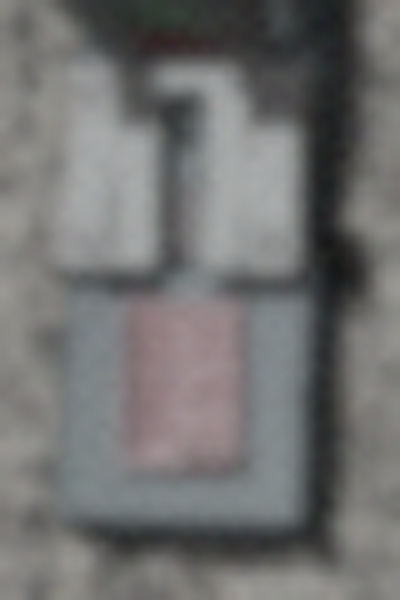

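Request:
servo_tool(commands=[[0.0,[-0.0005,-0.0092,-0.05],[0,0,0]],[0.0,[-0.0005,-0.0092,-0.09],[0,0,0]],[0.0,[-0.0005,-0.0092,-0.108],[0,0,0]],[0.0,[-0.0005,-0.0092,-0.113],[0,0,0]],[0.0,[-0.0005,-0.0092,-0.113],[0,0,0]],[0.0,[-0.0005,-0.0092,-0.113],[0,0,0]]])

```text
t: 30.48
tool_pos: [461.5, -126.9, 5.9]
tcp_rot: [0.756, 0.655, -0.004, -0.002]
wrist_force: [-12.9, 2.0, 20.0]
width: 0.159
```

```bash
python3 st.py
```

```text
t 30.475 tcp [ 461.52 -126.87    5.91] fwd [ 0.9897 -0.143  -0.0077] zt [-0.0082 -0.0025 -1.    ] F [-12.86   2.05  20.02] T [ 0.422  2.482 -0.058] qd 0.001
tip est disp frame x -3.8 y -349.1 z 0.9
```

Request:
servo_tool(commands=[[0.0,[0.0,0.0,0.005],[0,-0.4,0]],[0.0,[0.003,0.0014,0.006],[0,-0.4,0]],[0.0,[0.003,0.0014,0.006],[0,-0.4,0]],[0.0,[0.003,0.0014,0.006],[0,-0.4,0]]])

```text
t: 30.98
tool_pos: [464.5, -125.4, 11.8]
tcp_rot: [0.756, 0.655, -0.001, 0.0]
wrist_force: [-0.3, -0.6, -0.4]
width: 0.163
```

```bash
python3 st.py
```

```text
t 30.975 tcp [ 464.55 -125.4    11.8 ] fwd [ 0.9897 -0.1428 -0.0011] zt [-0.0014 -0.0025 -1.    ] F [-0.31 -0.63 -0.42] T [ 0.011  0.004 -0.043] qd 0.003
tip est disp frame x -0.9 y -347.5 z 7.9
```

Request:
servo_tool(commands=[[0.0,[0,0,-0.0025],[0,0,0]],[0.0,[0,0,-0.004],[0,0,0]],[0.0,[0,0,-0.004],[0,0,0]]])

```text
t: 31.35
tool_pos: [464.4, -125.4, 7.6]
tcp_rot: [0.756, 0.655, -0.001, 0.0]
wrist_force: [0.3, 0.5, -0.2]
width: 0.16
```

```bash
python3 st.py
python3 - <<'E'
from h import *
c=cam("wrist"); cv2.imwrite("pics/w21.png",c["frame"]); c=cam("side"); crop(c,285,215,130,50,6,"side21.png")
E
```

```text
t 31.35 tcp [ 464.35 -125.37    7.59] fwd [ 0.9897 -0.1429 -0.0015] zt [-0.0019 -0.0023 -1.    ] F [ 0.33  0.51 -0.25] T [ 0.04   0.009 -0.041] qd 0.004
tip est disp frame x -1.1 y -347.5 z 3.6
```

View pics/side21.png

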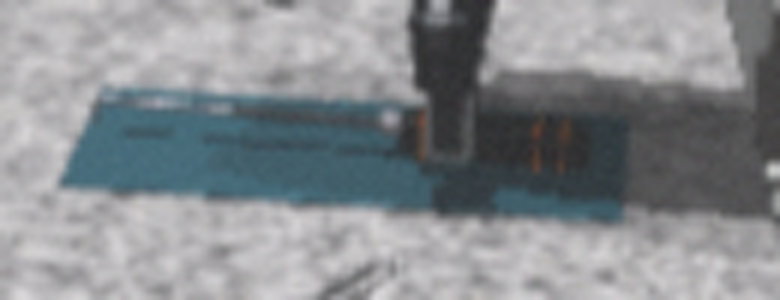

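Request:
servo_tool(commands=[[0.0,[0,0,-0.0008],[0,0,0]],[0.0,[0,0,-0.0008],[0,0,0]],[0.06,[0,0,-0.0008],[0,0,0]],[0.06,[0,0,-0.0008],[0,0,0]],[0.06,[0,0,-0.0008],[0,0,0]],[0.06,[0,0,-0.0008],[0,0,0]],[0.06,[0,0,0.01],[0,0,0]],[0.06,[0,0,0.04],[0,0,0]],[0.06,[0,0,0.09],[0,0,0]],[0.06,[-0.05,0,0.14],[0,0,0]],[0.06,[-0.1,0,0.18],[0,0,0]],[0.06,[-0.1,0,0.18],[0,0,0]]])

```text
t: 32.95
tool_pos: [363.6, -125.7, 190.9]
tcp_rot: [0.756, 0.654, -0.0, 0.002]
wrist_force: [1.6, -0.3, -0.3]
width: 0.699
```

Run:
```python
from h import *
o=get_obs(); print(o["t"],o["tool_pos"],o["width"],o["qd"].round(2))
c=cam("top"); np.save("top22.npy",c,allow_pickle=True); cv2.imwrite("pics/top22.png",c["frame"]); crop(c,325,200,60,125,4.8,"pick22.png")
c=cam("side"); cv2.imwrite("pics/side22.png",c["frame"]); crop(c,285,215,130,50,6,"sidepick22.png")
```

```text
32.95 [ 363.59488046 -125.66622821  190.91301051] 0.699348004924464 [-0.04 -0.07 -0.02  0.06  0.   -0.04]
```

View pics/top22.png

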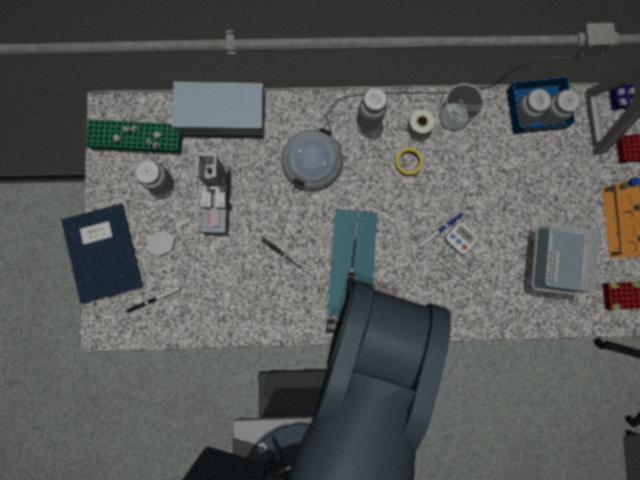

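View pics/side22.png

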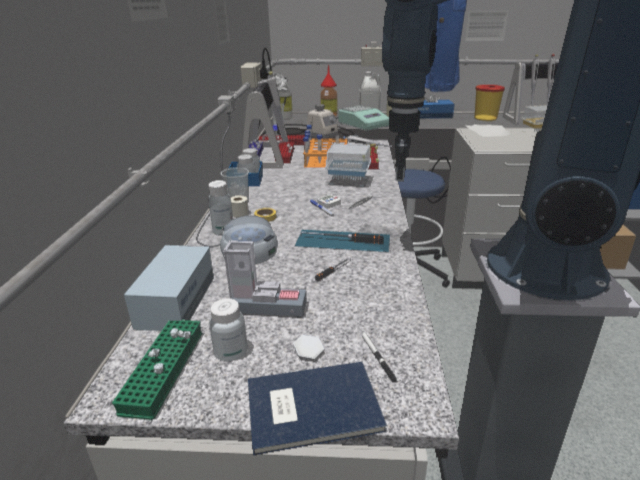

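View pics/sidepick22.png

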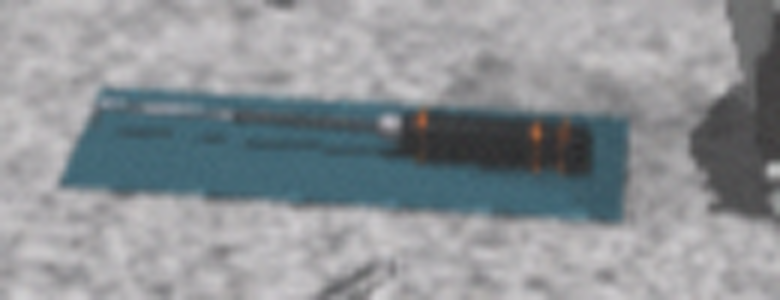

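The pick lies flat on the mat with its bands at the same side-view columns as at the start. The cassette is on the shelf and the bystanders have not moved. Handing in.

Run:
```python
from cell import *
print(hand_in(), get_obs()["t"])
```

```text
the job is handed in; nothing more can be done
the job is handed in; nothing more can be done
```

The cassette was drawn over the tongue and now lies flat on the landing shelf, about 6 mm clear of the track mouth. The stack has dropped about 6 mm, judged from the side view. The pick is back flat on the mat within about 1 mm of where it lay, and I handed in at about 33 s.

- **Regrasp:** My first grasp ran joint 6 into its limit. I laid the pick back on the mat and took it again with a half turn.
- **Feeling for the hook:** I let the hook down through the slot until it touched the cassette floor at about 1 N. I then drew it back until it met the front wall. The wall came about 3 mm farther along than vision had predicted.
- **Forces:** The largest wrist force I read while drawing was about 5 N, and only about 1–2 N when the hook touched the cassette floor. I read it only at the end of each short move, so peaks in between went unseen.
- **Misstep on the mat:** On the first set-down I lowered too far and pressed the pick on the mat with about 20 N up plus 13 N sideways. I raised it, corrected the pose and set it down again. The cassette and dispenser were not touched.
- **Last checks:** In the top and side views the handle bands are at the same columns as at the start and the bystanders have not moved. The gripper is open and clear. In the final top view the arm hid part of the mat, so I confirmed the pick from the side view.

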